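# Recharge a detergent-tablet dosing unit

### The arm

A 6-joint arm with a two-finger parallel gripper is mounted at the origin on a cart in front of the work surface, level with it; the furniture and walls round the work are solid. World frame = base frame: x ahead of the robot, y to its left, z up, the work surface at z = 0. Lengths are in m, angles in rad, forces in N, time in s.
With the tool pointing down it reaches from about 0.4 to 0.825 m from the base axis. Payload 7 kg.
Tool frame: the origin (TCP) lies at the very end of the fingers, on their centre line; the grasp point (between the pads) lies 19 mm behind it (arm.grip_point_offset is the distance from the TCP to the grasp point, in m); z points along the fingers, y is the line along which they close (so a half turn about z gives the same grasp; the last joint's range is limited). The gripper opens to 88 mm and grips with 3 to 60 N. Pads are 19 mm wide; open, the fingers measure 130 mm over their backs; the gripper's body (78 mm by 193 mm) begins 47 mm behind the grasp point.
Start: joints at [1.528, 0.359, 0.012, 0, -1.224, -0.288], TCP at [0.219, 0.638, 0.227] pointing down, gripper open.
Joint ranges: [-3.07, 3.07], [-1.43, 2.12], [-1.02, 1.25], [-3.03, 1.67], [-3.05, -0], [-3.03, 3.03]. Speed limits (rad/s): [2.39, 2.39, 3.01, 3.14, 3.14, 3.14].

### API

Orientations are given as [roll, pitch, yaw] about the fixed x, y, z axes, in that order (R = Rz(yaw) Ry(pitch) Rx(roll)).
In Python, from station import arm, cams gives the robot as it stands.
- The arm moves only by the shell command python3 -m handwheel 'ROWS' [FORCE]. ROWS is JSON, a list that holds one entry, the list of rows, each a list of 7 numbers: the shift along the tool's x, y, z normalised to -1 to 1, where 1 is 0.08 m, then the turn, a rotation vector about the tool's x, y, z normalised to -1 to 1, where 1 is 0.5 rad, then the closure in counts, from 0 (fully open) to 255 (shut). In form: [[[x, y, z, wx, wy, wz, hand], ...]]. A call has 1 to 5 rows; each row is the pose to reach, as a shift and turn from the pose commanded when the call began, along the tool's axes at that moment; what a row does not reach only later rows make up. A row lasts 1/8 s, in which the tool goes at most 62.5 mm and 10.7 degrees, less where a joint would pass 70% of its speed; a pose out of reach is approached as far as the arm can. A call with a number of a shift or a turn outside -1 to 1 is refused whole. A call with a gripper value outside its range is refused whole. The fingers move at their own pace and stop on an object; FORCE is the grip in N (left out, the last holds). Time passes only in rows, so rows that repeat a pose let the fingers close. It gives the time, the measured TCP pose, the force, the opening and the grip force at its end, in the units of the state.
- arm.get_state(): the state, without advancing time (a new reading comes with each control period).
- cams.grab_frame(name): name is "side" or "top" or "wrist"; returns the picture (480x640x3 uint8, blue, green, red); there is no depth.
- cams.camera_info(name): a dict with "camera_matrix" (3x3 intrinsics, pixels), "dist_coeffs" ([k1, k2, p1, p2, k3] as OpenCV has them; the pictures are not rectified), "R" (3x3) and "t" (3): a world point X has camera coordinates R X + t; the wrist camera has in their place "hand_eye" (4x4, takes a point from camera to tool coordinates, whose origin is the TCP and whose axes are the flange's). Camera axes: x right, y down, z forward; pixel columns grow to the right and rows downward; lengths in m; the calibration is good to about 2 mm. A picture is of the moment at which its call begins: read the wrist's pose just before it. camera_info takes no time and is no camera call.
- arm.job_done(): hands the job in; it is judged then, once.
The state is a dict: "t": time; "q": joint angles; "qd": joint speeds; "joint_efforts": joint torques, N m; "eef_pos": TCP position; "ee_rot": TCP orientation; "force": force on the tool from outside, world axes, zero at the start; "moment": the same for the moment, N m; "width": finger opening in m; "gripper_force": force on a finger pad.
Only numpy, scipy, OpenCV 4.12 (cv2) and the standard library are available. Lean on these libraries where they do the work, as an engineer would, in place of code of your own. Each camera call takes 0.05 s, during which the arm holds its last target. There are 200 camera calls.

### The job

Recharge the detergent doser: lay every tablet on the mat flat on the raised metal platen, side by side without overlapping, then use the press block, held square, to push the whole layer down until the sprung platen is fully down and level. Then slide the blue cover into its grooves over the tablets until it is fully home, and leave the press block standing on its rubber rest. The tablets are brittle: grip and press each of them with less than 25 N, and leave the bottles and thread spools where they are.

Things in the scene. Friction and masses are not known exactly. Their poses are not given: they have to be found in the camera images.
- tablet_1: brittle detergent tablet, white with a blue top layer, 42 x 26 x 16 mm (x, y, z), 30 g; origin at its centre; starts flat on the mat; three to five tablets are present, and either face may be up at the end. A grip of 8 N carries it; more than 25 N from fingers, press block or cover crumbles it
- tablet_2: brittle detergent tablet, white with a blue top layer, 42 x 26 x 16 mm (x, y, z), 30 g; origin at its centre; starts flat on the mat; three to five tablets are present, and either face may be up at the end. A grip of 8 N carries it; more than 25 N from fingers, press block or cover crumbles it
- tablet_3: brittle detergent tablet, white with a blue top layer, 42 x 26 x 16 mm (x, y, z), 30 g; origin at its centre; starts flat on the mat; three to five tablets are present, and either face may be up at the end. A grip of 8 N carries it; more than 25 N from fingers, press block or cover crumbles it
- tablet_4: brittle detergent tablet, white with a blue top layer, 42 x 26 x 16 mm (x, y, z), 30 g; origin at its centre; starts flat on the mat; three to five tablets are present, and either face may be up at the end. A grip of 8 N carries it; more than 25 N from fingers, press block or cover crumbles it
- tablet_5: brittle detergent tablet, white with a blue top layer, 42 x 26 x 16 mm (x, y, z), 30 g; origin at its centre; starts flat on the mat; three to five tablets are present, and either face may be up at the end. A grip of 8 N carries it; more than 25 N from fingers, press block or cover crumbles it
- mat: grey ribbed mat, 190 x 172 x 3 mm, fixed; origin at the centre of its underside; the tablets start on it
- doser: white dosing unit, fixed. Origin on the worktop under the centre of its open tablet well; +x points from the well's low front wall back to the pump housing, +z up. Well 58 (x) x 164 mm (y) inside; front wall x -39 to -29, 34 mm high; end cheeks at y 82 to 94 either side, 44 mm high; deck behind the well x 29 to 95, 40 mm high; pump housing x 95 to 153, y -84 to 84, 71 mm high
- groove_stop (a point): point on the deck's front face (doser x 29, y 0, z 34 mm) that stops the cover: the leading edge of the cover's underside comes here when it is fully home; axes as doser. In each cheek a cover groove runs along x at z 34 to 40 mm, out to y 90 mm, open at the front
- groove_mouth (a point): the open front of the grooves (doser x -39, y 0, z 34 mm, top of the front wall); axes as doser. The cover's blade goes in here along +x, lying on the front wall and the groove floors. The lips over the grooves (z 40 to 44 mm) begin 18 mm further in, so the blade's front can be set down on the floors first; the groove sides, 180 mm apart, are flared at the lips' front
- platen (a joint): how far the sprung metal platen is pushed down, m: 0 up, 0.028 fully down on its stop. It takes about 8 N to start and 12 N at the bottom; a brake holds it wherever it is left. It also rocks end to end (about the doser's x axis, springing back to level) if it is pushed off centre
- platen_top (a point): centre of the platen's upper face; axes as doser, tilting with the platen. The platen is 56 (x) by 162 mm (y); its face is at z 43 mm when up (1 mm below the cheeks' tops) and 15 mm when fully down, where the tablets clear the cover by 3 mm
- cover: blue slide-in cover: flat blade 84 (x) x 174 (y) x 3 mm with an upright tab; 70 g; origin at the centre of the blade's underside; +x is the edge that goes in first; starts flat on the worktop
- cover_tab (a point): grip point on the cover's tab, 20 mm above the blade's underside, 36 mm behind the cover's origin; the tab is 12 (x) x 44 (y) mm and its top is 33 mm above the underside
- cover_edge (a point): middle of the cover's leading edge, at its underside, 42 mm ahead of the cover's origin
- press: press block: flat foot 46 (x) x 150 (y) x 10 mm with a rubber face below, and above it a grey grip bar 26 (x) x 60 (y) mm, from 20 to 54 mm above the underside; 0.22 kg; origin at the centre of its underside, +z up; starts standing on the rest
- press_grip (a point): centre of the press block's grip bar, 38 mm above its underside
- rest: black rubber rest for the press block, 66 (x) x 168 (y) x 3 mm, fixed; origin at the centre of its underside
- starch: small cream bottle with brown cap, 38 x 52 x 135 mm, loose; leave alone
- spool_red: red thread spool, 25 mm wide, 50 mm high, loose; leave alone
- spool_blue: blue thread spool, 25 mm wide, 50 mm high, loose; leave alone

How it is judged:
By the outcome, as a careful person would: the job done as asked, in the order asked, and still so for the second after the job is handed in, with the robot touching nothing.
Of tablet_1, tablet_2, tablet_3, tablet_4, tablet_5 only 3 to 5 are there at a start; the rules pass over those that are not, and their reading is None.
At some moment in a run one of tablet_1, tablet_2, tablet_3, tablet_4, tablet_5, cover, press may be knocked a few centimetres aside while the robot is not near it.
Once in a run the grip may slacken for a moment while it holds something.
It also fails if it takes over 210 s, if anything falls off the work surface, if the arm or the gripper's body presses on something with over 40 N, if the wrist force passes 120 N, or if a joint passes its speed limit or range.

## Working session

There is one attempt and no reset: what is moved stays moved. The work goes in short steps, Python scripts to look and compute and a shell command to move; the robot and the scene stay as the last step left them, time stands still between calls to the robot, and variables do not carry over. Pictures are saved under pics/ and viewed, at most 14 in all, crops included, and the job is handed in when it is done.

```bash
ls; mkdir -p pics
cat > h.py <<'E'
import numpy as np, cv2
from station import arm, cams
from scipy.spatial.transform import Rotation as R
def pose(s=None):
    s=s or arm.get_state(); T=np.eye(4); r=np.array(s["ee_rot"])
    T[:3,:3]=r if r.shape==(3,3) else R.from_euler('xyz',r).as_matrix(); T[:3,3]=s["eef_pos"]; return T
def grab(name):
    T=pose(); im=cams.grab_frame(name); c=cams.camera_info(name); K=np.array(c["camera_matrix"]);D=np.array(c["dist_coeffs"],float)
    if name=="wrist":
        W=T@np.array(c["hand_eye"]); Rc=W[:3,:3].T; t=-Rc@W[:3,3]
    else: Rc=np.array(c["R"]);t=np.array(c["t"])
    return im,(K,D,Rc,t)
def ray(cal,px,z):
    K,D,Rc,t=cal; u=cv2.undistortPoints(np.array(px,float).reshape(-1,1,2),K,D).reshape(-1,2)
    d=np.c_[u,np.ones(len(u))]@Rc; o=-Rc.T@t
    return o+d*((z-o[2])/d[:,2])[:,None]
def proj(cal,X):
    K,D,Rc,t=cal; return cv2.projectPoints(np.array(X,float).reshape(-1,3),cv2.Rodrigues(Rc)[0],t,K,D)[0].reshape(-1,2)
E
python3 - <<'E'
from h import *
print(arm.get_state())
for n in("top","side","wrist"):
    im,c=grab(n); cv2.imwrite(f"pics/{n}0.png",im); print(n,-c[2].T@c[3])
E
```

```text
pics
{'t': 0.0, 'q': array([ 1.52808734e+00,  3.59381858e-01,  1.10956141e-02, -3.57384091e-04,
       -1.22409959e+00, -2.88125142e-01]), 'qd': array([-2.75882123e-04, -1.43849867e-03, -1.31155187e-03,  4.41866868e-05,
       -8.15624200e-04,  1.40900384e-03]), 'joint_efforts': array([ 9.17509860e-04, -5.82721531e+01,  2.93050039e+01,  6.99746042e+00,
        6.99714728e-03, -1.45507329e-04]), 'eef_pos': array([0.21911053, 0.63794739, 0.22564063]), 'ee_rot': array([ 3.13997319e+00, -1.29594250e-04, -3.30955723e-01]), 'force': array([0.42083676, 0.38477541, 0.19467404]), 'moment': array([0.02088007, 0.01150322, 0.06445834]), 'gripper_force': 0.0, 'width': 0.08748453676242757}
top [ 0.44422348 -0.03689172  1.08537978]
side [0.27492856 0.70191089 0.70961148]
wrist [0.29479669 0.61252054 0.38269859]
```

View pics/top0.png

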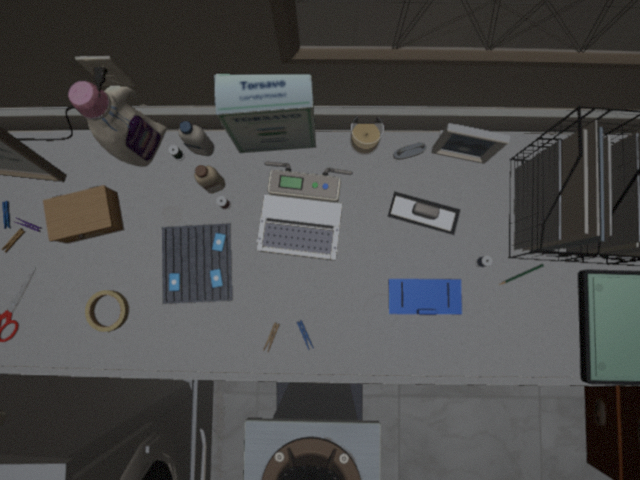

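View pics/side0.png

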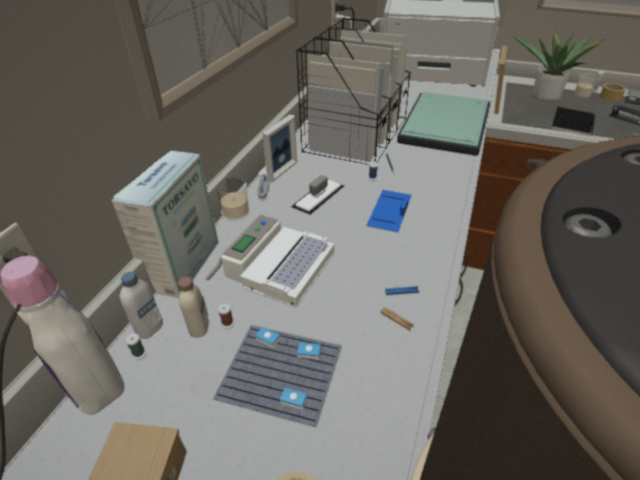

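The top view shows three tablets at about (219,242), (216,278) and (174,282), the doser well at (298,237), the press at (424,212), and the cover at (425,297) with its tab at (427,311). Image up is world +x. In the side view, the spools stand near the doser at (226,315) and the bottle at (190,310).

```bash
cat >> h.py <<'E'
def blobs(mask,amin):
    n,l,s,c=cv2.connectedComponentsWithStats(mask.astype(np.uint8)*255)
    out=[]
    for i in range(1,n):
        if s[i,4]>=amin:
            cn=max(cv2.findContours((l==i).astype(np.uint8),cv2.RETR_EXTERNAL,cv2.CHAIN_APPROX_NONE)[0],key=cv2.contourArea)
            out.append((c[i],s[i,4],cn.reshape(-1,2)))
    return out
def rect(cal,cn,z):
    "min-area rectangle (mm) of a contour on plane z: centre, long side, short side, yaw of long side deg"
    P=ray(cal,cn,z)[:,:2]*1000; (c,(w,h),a)=cv2.minAreaRect(P.astype(np.float32))
    if w<h: w,h,a=h,w,a+90
    return np.round(c,1),round(w,1),round(h,1),round((a+90)%180-90,1)
def hsv(im): return [a.astype(int) for a in cv2.split(cv2.cvtColor(im,cv2.COLOR_BGR2HSV))]
def to(x,y,z,yaw):
    "target TCP mm, yaw deg -> tool-axis shift in units of 0.08 and turn in units of .5 rad"
    T=pose(); d=np.array([x,y,z])/1000-T[:3,3]; G=R.from_euler('xyz',[180,0,yaw],degrees=True).as_matrix()
    print("shift",np.round(T[:3,:3].T@d/.08,3),"turn",np.round(R.from_matrix(T[:3,:3].T@G).as_rotvec()/.5,3),"shift in goal axes",np.round(G.T@d/.08,3))
E
python3 - <<'E'
from h import *
im=cv2.imread("pics/top0.png"); c=cams.camera_info("top"); cal=(np.array(c["camera_matrix"]),np.array(c["dist_coeffs"],float),np.array(c["R"]),np.array(c["t"]))
H,S,V=hsv(im)
for n,m,z,a in(("blue",(H>90)&(H<130)&(S>120)&(V>70),.019,25),):
    for b in blobs(m,a): print(n,b[0].round(1),b[1],rect(cal,b[2],.003 if b[1]>800 else z))
for n,p,z in(("doser housing corners",[(271,168),(341,172),(339,200),(268,196)],.071),("front",[(258,251),(337,258)],.034),("rest",[(393,193),(459,209),(455,234),(389,217)],.003),("grip",[(426,211)],.057),("mat",[(164,225),(231,223),(232,302),(162,303)],.003),("spools",[(222,202),(175,151),(486,261),(206,172)],.05)):
    print(n,(ray(cal,p,z)*1000).round(0)[:,:2].tolist())
w,_=grab("wrist")
E
```

```text
blue [  5.  210.9] 58 (array([639. , 778.5]), 53.7, 10.0, 10.2)
blue [217.  242.1] 71 (array([570.8, 232.9]), 38.8, 21.5, -5.7)
blue [213.9 272.4] 34 (array([495.6, 238.3]), 17.0, 14.4, -87.6)
blue [173.9 281.5] 119 (array([472.4, 335.8]), 38.9, 24.4, 2.9)
blue [215.3 283. ] 35 (array([471.5, 237.6]), 24.9, 15.5, 68.2)
blue [424.6 296.3] 2418 (array([ 448.4, -265.7]), 171.6, 81.0, -89.3)
doser housing corners [[740.0, 102.0], [732.0, -61.0], [665.0, -57.0], [673.0, 107.0]]
front [[548.0, 133.0], [534.0, -54.0]]
rest [[699.0, -191.0], [661.0, -352.0], [599.0, -341.0], [639.0, -181.0]]
grip [[644.0, -260.0]]
mat [[613.0, 374.0], [620.0, 207.0], [427.0, 197.0], [421.0, 368.0]]
spools [[662.0, 220.0], [787.0, 340.0], [530.0, -398.0], [735.0, 261.0]]
```

View pics/wrist0.png

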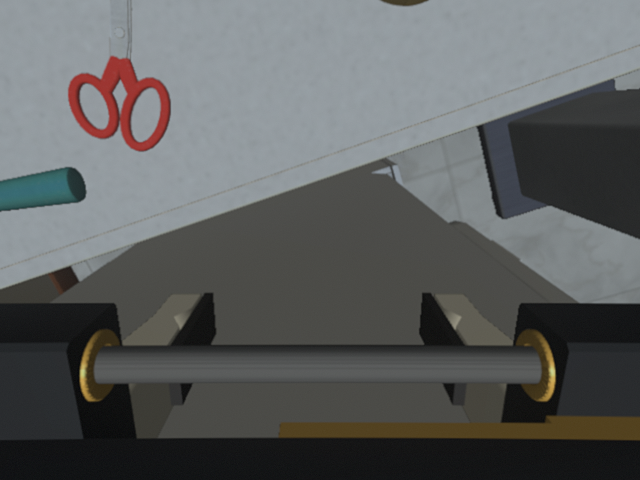

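The wrist view shows only the bench edge and scissors. The fingers are at the bottom (columns 200–435) and image up is tool +x. I'll move over the mat with yaw 0.

```bash
python3 -m handwheel '[[[0,0,0,0,0,-0.331,0],[0,0,0,0,0,-0.662,0],[0,0,0,0,0,-0.662,0]]]' 10
python3 -m handwheel '[[[0.27,0.45,0,0,0,0,0],[0.53,0.9,-0.06,0,0,0,0],[0.53,0.9,-0.06,0,0,0,0]]]' | tail -1
python3 -m handwheel '[[[0.27,0.45,0,0,0,0,0],[0.53,0.9,-0.06,0,0,0,0],[0.53,0.9,-0.06,0,0,0,0]]]' | tail -1
python3 -m handwheel '[[[0.27,0.45,0,0,0,0,0],[0.53,0.9,-0.06,0,0,0,0],[0.53,0.9,-0.06,0,0,0,0]]]' | tail -1
python3 -m handwheel '[[[0.27,0.45,0,0,0,0,0],[0.53,0.9,-0.06,0,0,0,0],[0.53,0.9,-0.06,0,0,0,0]]]' | tail -1
python3 -m handwheel '[[[0.27,0.45,0,0,0,0,0],[0.53,0.9,-0.06,0,0,0,0],[0.53,0.9,-0.06,0,0,0,0],[0.53,0.9,-0.06,0,0,0,0]]]' | tail -1
cat >> h.py <<'E'
def tablets(name="w.png"):
    im,cal=grab("wrist"); cv2.imwrite("pics/"+name,im); H,S,V=hsv(im)
    for b in blobs((H>90)&(H<115)&(S>90)&(V>60),150): print(b[0].round(0),b[1],rect(cal,b[2],.019))
E
python3 - <<'E'
from h import *
s=arm.get_state(); print(s["t"],s["eef_pos"],s["ee_rot"],s["q"].round(2)); tablets("w1.png")
E
```

```text
t: 0.57
eef_pos: [0.2192, 0.6382, 0.2263]
ee_rot: [3.141, 0.0, -0.001]
force: [-0.2, -0.3, 0.2]
width: 0.0877
gripper_force: 0.0
gripper_force: 0.0
gripper_force: 0.0
gripper_force: 0.0
gripper_force: 0.0
gripper_force: 0.0
2.575 [0.4312118  0.27954291 0.25031536] [-3.14146615e+00  1.56916282e-04 -5.60237993e-04] [ 0.96  0.08 -0.3  -0.   -1.19  0.61]
[372.  45.] 1466 (array([569.4, 232.8]), 42.2, 26.4, -9.7)
[365. 148.] 1181 (array([482.9, 235.8]), 42.3, 26.5, 12.2)
[257. 159.] 1152 (array([472.4, 336.6]), 42.2, 26.5, 2.3)
[565. 271.] 722 (array([357.1,  28.1]), 71.4, 13.3, 24.9)
```

View pics/w1.png

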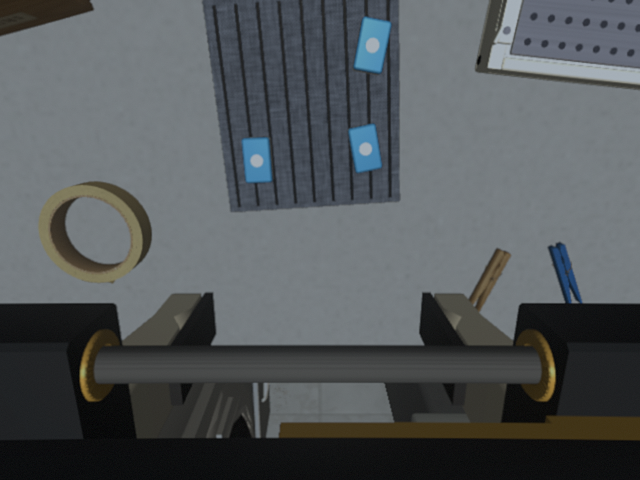

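The wrist view gives a clear fix on the tablets at (372,45), (365,148) and (257,159). Their measured size matches the given 42 x 26 mm. Next is the doser.

```bash
python3 -m handwheel '[[[0.04,0.5,0,0,0,0,0],[0.08,1,0,0,0,0,0],[0.08,1,0,0,0,0,0]]]' | tail -1
python3 -m handwheel '[[[0.04,0.5,0,0,0,0,0],[0.08,1,0,0,0,0,0],[0.08,1,0,0,0,0,0]]]' | tail -1
python3 -m handwheel '[[[0.04,0.5,0,0,0,0,0],[0.08,1,0,0,0,0,0],[0.08,1,0,0,0,0,0],[0.08,1,0,0,0,0,0]]]' | tail -1
python3 - <<'E'
from h import *
s=arm.get_state(); print(s["t"],s["eef_pos"],s["ee_rot"],s["q"].round(2)); im,cal=grab("wrist"); cv2.imwrite("pics/w2.png",im)
import pickle; pickle.dump(cal,open("w2.cal","wb"))
E
```

```text
gripper_force: 0.0
gripper_force: 0.0
gripper_force: 0.0
3.875 [0.45093293 0.03957001 0.25049379] [-3.14142012e+00 -6.91055835e-05  3.79746215e-04] [ 0.52 -0.03 -0.41 -0.   -1.19  1.05]
```

View pics/w2.png

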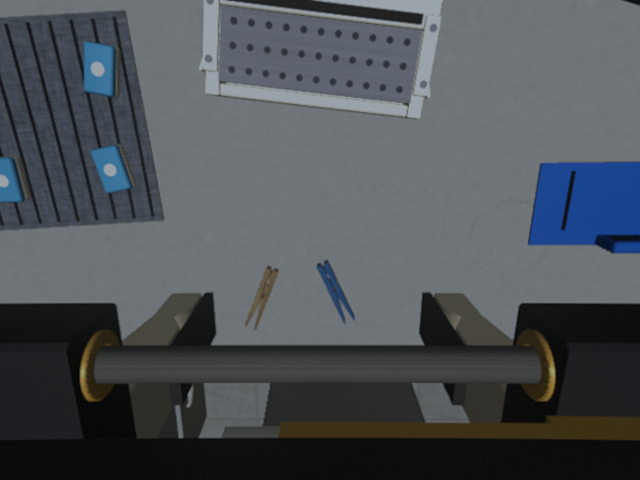

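```bash
python3 -m handwheel '[[[0.5,0,0,0,0,0,0],[1,0,0,0,0,0,0],[1,0,0,0,0,0,0],[1,0,0,0,0,0,0]]]' | tail -1
python3 - <<'E'
from h import *
im,cal=grab("wrist"); s=arm.get_state(); print(s["eef_pos"])
cr=im[0:260,170:480]; cv2.imwrite("pics/w3.png",cv2.resize(cr,None,fx=2.4,fy=2.2)) 
print([im[r,c].tolist() for r,c in((120,300),(140,250),(160,320),(185,320),(240,320))])
H,S,V=hsv(im)
ctr=im[150,320].astype(int)
m=(S>25)&(H>105)&(H<140)&(V>70)&(V<150)
for b in blobs(cv2.morphologyEx(m.astype(np.uint8),cv2.MORPH_CLOSE,np.ones((9,9))),1500): print("platen?",b[0],b[1],rect(cal,b[2],.043))
m=(V>170)&(S<40)
for b in blobs(m,500): print("white",b[0],b[1],b[2].min(0),b[2].max(0),rect(cal,b[2],.04))
E
```

```text
gripper_force: 0.0
[0.53004003 0.03920171 0.25034491]
[[112, 102, 96], [113, 101, 96], [110, 98, 93], [107, 96, 91], [121, 117, 112]]
platen? [ 75.35763889 203.32940094] 23904 (array([528.5, 265. ]), 170.3, 157.0, 3.7)
platen? [317.35021369 151.9338763 ] 12401 (array([581. ,  38.9]), 183.8, 59.7, 83.9)
platen? [581.08914422 271.33637084] 7572 (array([ 469.1, -212.2]), 115.5, 65.9, -89.2)
white [605.95392491  70.88054608] 586 [572  43] [639  93] (array([ 649.7, -202.7]), 60.9, 29.4, 74.1)
```

View pics/w3.png

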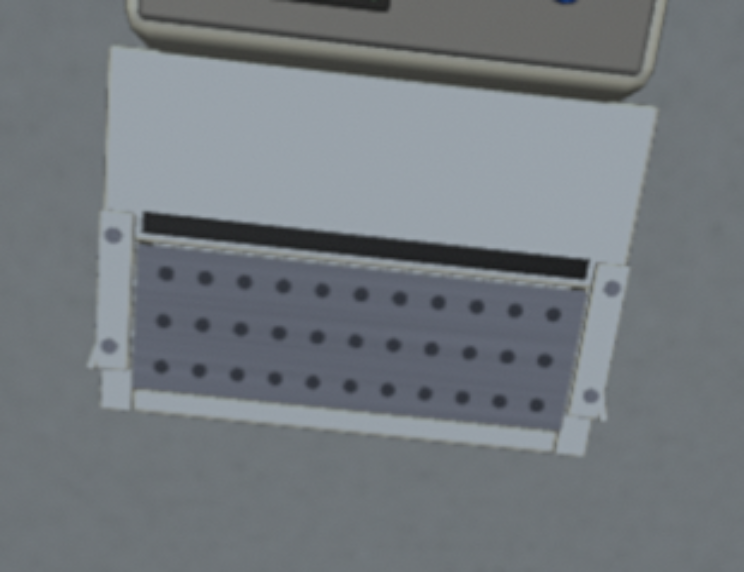

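The crop shows the platen with its 11 x 3 hole grid, the deck behind it and the front wall. I'll take the platen's centre and yaw from the hole grid.

Run:
```python
from h import *
im,cal=grab("wrist"); g=cv2.cvtColor(im,cv2.COLOR_BGR2GRAY).astype(np.float32)
d=cv2.GaussianBlur(g,(0,0),8)-g
# holes: dark spots inside platen area
poly=np.array([(228,114),(411,135),(398,192),(227,175)]); m=np.zeros(g.shape,np.uint8); cv2.fillPoly(m,[poly],1)
bl=[b for b in blobs((d>10)&(m>0),8) if b[1]<80]
C=np.array([b[0] for b in bl]); P=ray(cal,C,.043)[:,:2]*1000; print(len(bl))
(c,(w,h),a)=cv2.minAreaRect(P.astype(np.float32)); print(c,w,h,a,P.mean(0))
u,s_,v=np.linalg.svd(P-P.mean(0)); print("yaw",np.degrees(np.arctan2(-v[0][0],v[0][1])))
# front wall inner/outer + cheek corners, from crop pixels
f=lambda q:[(x/2.4+170,y/2.2) for x,y in q]
print("front outer (z34)",ray(cal,f([(101,408),(583,455)]),.034)[:,:2]*1000)
print("deck back (z40)",ray(cal,f([(110,46),(656,107)]),.040)[:,:2]*1000)
print("cheek outer tops z44",ray(cal,f([(101,210),(101,367),(629,264),(604,418)]),.044)[:,:2]*1000)
```

```text
32
(577.7366333007812, 35.93302917480469) 146.9586181640625 36.535499572753906 83.75895690917969 [579.52010941  36.80032235]
yaw 174.5877642094806
front outer (z34) [[549.56842096 135.92649066]
 [529.72894228 -49.41774746]]
deck back (z40) [[682.43137616 120.87707352]
 [662.33791867 -63.19276454]]
cheek outer tops z44 [[626.42958277 127.43041407]
 [567.60679951 132.07216447]
 [606.93804068 -57.88225394]
 [547.1932777  -53.7516353 ]]
```

```bash
cat > holes.py <<'E'
from h import *
im,cal=grab("wrist"); g=cv2.cvtColor(im,cv2.COLOR_BGR2GRAY).astype(np.float32)
d=cv2.GaussianBlur(g,(0,0),8)-g
px=proj(cal,[[.001*x,.001*y,.043] for x,y in [(603,116),(586,-44),(550,-42),(567,122)]]).astype(int)
m=np.zeros(g.shape,np.uint8); cv2.fillPoly(m,[px],1)
bl=[b for b in blobs((d>8)&(m>0),6) if b[1]<90]
P=ray(cal,np.array([b[0] for b in bl]),.043)[:,:2]*1000
th=np.radians(-6.1); c0=np.array([578.2,38.5]); ex=np.array([np.cos(th),np.sin(th)]); ey=np.array([-np.sin(th),np.cos(th)])
L=np.c_[(P-c0)@ex,(P-c0)@ey]; I=np.c_[np.round(L[:,0]/18),np.round(L[:,1]/14.7)]
print(len(P)); print(np.c_[I,L.round(1)][np.lexsort((I[:,1],I[:,0]))].tolist())
E
python3 holes.py
```

```text
31
[[-1.0, -4.0, -17.6, -54.9], [-1.0, -3.0, -17.4, -40.9], [-1.0, -2.0, -17.5, -27.0], [-1.0, -1.0, -17.5, -13.2], [-1.0, 0.0, -17.5, 0.8], [-1.0, 1.0, -17.4, 14.9], [-1.0, 2.0, -17.4, 28.8], [-1.0, 3.0, -17.6, 42.8], [-1.0, 4.0, -17.5, 56.7], [-0.0, -5.0, -0.3, -69.0], [-0.0, -4.0, -0.3, -55.1], [-0.0, -3.0, -0.2, -41.1], [-0.0, -2.0, -0.1, -27.0], [-0.0, -1.0, -0.1, -13.0], [-0.0, 0.0, -0.2, 0.8], [0.0, 1.0, 0.0, 14.7], [0.0, 2.0, 0.1, 28.6], [0.0, 3.0, 0.3, 42.6], [0.0, 4.0, 0.3, 56.6], [0.0, 5.0, 0.2, 70.8], [1.0, -5.0, 16.0, -69.1], [1.0, -4.0, 16.2, -55.2], [1.0, -3.0, 16.1, -41.2], [1.0, -2.0, 16.3, -27.2], [1.0, -1.0, 16.4, -13.3], [1.0, 0.0, 16.5, 0.7], [1.0, 1.0, 16.4, 14.7], [1.0, 2.0, 16.4, 28.7], [1.0, 3.0, 16.4, 42.4], [1.0, 4.0, 16.6, 56.3], [1.0, 5.0, 16.5, 71.0]]
```

Platen centre is at (577.9, 39.3) with yaw -6.25°. I'll place the tablets at doser y = -55, 0 and +55. The first pick is tablet 1 at (569,233).

```bash
cat >> h.py <<'E'
D=np.array([577.9,39.3]); DY=-6.25
def dos(x,y):
    a=np.radians(DY); return D+np.array([np.cos(a)*x-np.sin(a)*y,np.sin(a)*x+np.cos(a)*y])
E
python3 -c "
from h import *
tablets('w4.png')"
python3 -m handwheel '[[[0.08,-0.4,0,0,0,0,0],[0.16,-0.8,0,0,0,0,0],[0.16,-0.8,0,0,0,0,0]]]' 10 | tail -1
python3 -m handwheel '[[[0.08,-0.4,0,0,0,0,0],[0.16,-0.8,0,0,0,0,0],[0.16,-0.8,0,0,0,0,0]]]' | tail -1
python3 -m handwheel '[[[0.08,-0.4,0,0,0,0,0],[0.17,-0.82,0,0,0,0.338,0],[0.17,-0.82,0,0,0,0.338,0],[0.17,-0.82,0,0,0,0.338,0]]]' | tail -1
python3 -c "
from h import *
print(pose()[:3,3]); to(569.4,232.8,6,-9.7)"
```

```text
[112. 160.] 1177 (array([570.3, 231.1]), 42.0, 26.9, -10.1)
[122. 248.] 994 (array([484.1, 233.9]), 42.5, 27.3, 11.7)
[ 21. 258.] 996 (array([473.2, 335. ]), 42.6, 27.5, 2.0)
[581. 272.] 7386 (array([ 458.8, -226.5]), 123.0, 79.3, -84.3)
[325. 338.] 165 (array([382.4,  31.5]), 19.4, 12.3, 24.2)
gripper_force: 0.0
gripper_force: 0.0
gripper_force: 0.0
[0.56932397 0.23110898 0.25067145]
shift [-2.000e-03 -2.200e-02  3.058e+00] turn [0.    0.    0.004] shift in goal axes [-3.000e-03 -2.100e-02  3.058e+00]
```

```bash
python3 -m handwheel '[[[0,-0.01,0.5,0,0,0,0],[0,-0.01,1,0,0,0,0],[0,-0.01,1,0,0,0,0]]]' 10 | tail -1
python3 -m handwheel '[[[0,0,0.5,0,0,0,0],[0,0,1,0,0,0,0],[0,0,1,0,0,0,0]]]' | tail -1
python3 -m handwheel '[[[0,0,0.4,0,0,0,0],[0,0,0.75,0,0,0,0],[0,0,0.95,0,0,0,0],[0,0,1.05,0,0,0,0],[0,0,1.05,0,0,0,0]]]' 
python3 -m handwheel '[[[0,0,0.05,0,0,0,0],[0,0,0.05,0,0,0,255],[0,0,0.05,0,0,0,255],[0,0,0.05,0,0,0,255],[0,0,0.05,0,0,0,255]]]' 10 | grep -v rot
```

```text
gripper_force: 0.0
gripper_force: 0.0
t: 7.25
eef_pos: [0.5699, 0.2329, 0.0868]
force: [-0.5, 0.4, -0.3]
width: 0.0531
gripper_force: 0.0out of range: a shift must lie within [-1, 1]
```

```bash
python3 -m handwheel '[[[0,0,0,0,0,0,0],[0,0,0.4,0,0,0,0],[0,0,0.75,0,0,0,0],[0,0,1,0,0,0,0],[0,0,1,0,0,0,0]]]' 10
python3 -m handwheel '[[[0,0,0.01,0,0,0,255],[0,0,0.01,0,0,0,255],[0,0,0.01,0,0,0,255],[0,0,0.01,0,0,0,255],[0,0,0.01,0,0,0,255]]]' 10 | grep -v rot
```

```text
t: 7.88
eef_pos: [0.5693, 0.2323, 0.0054]
ee_rot: [3.14, 0.002, -0.169]
force: [-0.1, -0.4, -0.1]
width: 0.0872
gripper_force: 0.0
t: 8.5
eef_pos: [0.5699, 0.2329, 0.0059]
force: [-0.4, 0.2, 0.6]
width: 0.043
gripper_force: 0.0
```

```bash
python3 -m handwheel '[[[0,0,0,0,0,0,255],[0,0,0,0,0,0,255],[0,0,0,0,0,0,255],[0,0,0,0,0,0,255]]]' 10 | grep -v rot
python3 -m handwheel '[[[0,0,-0.4,0,0,0,255],[0,0,-0.8,0,0,0,255],[0,0,-1,0,0,0,255],[0,0,-1,0,0,0,255]]]' 10 | grep -v rot
python3 -c "
from h import *
for y in(-55,0,55): print(dos(0,y))
to(*dos(0,-55),86,DY)"
```

```text
t: 9.0
eef_pos: [0.5698, 0.2328, 0.0057]
force: [0.3, -0.1, 0.8]
width: 0.026
gripper_force: 10.0
t: 9.5
eef_pos: [0.5703, 0.2333, 0.0867]
force: [1.1, -0.5, -1.0]
width: 0.0257
gripper_force: 10.0
[571.91232188 -15.3730986 ]
[577.9  39.3]
[583.88767812  93.9730986 ]
shift [0.542 3.06  0.004] turn [-0.003 -0.003 -0.12 ] shift in goal axes [0.358 3.087 0.008]
```

```bash
python3 -m handwheel '[[[0,0,0,0,0,-0.12,255],[0,0,0,0,0,-0.12,255]]]' 10 | tail -1
python3 -m handwheel '[[[0.06,0.5,0,0,0,0,255],[0.12,1,0,0,0,0,255],[0.12,1,0,0,0,0,255]]]' | tail -1
python3 -m handwheel '[[[0.06,0.5,0,0,0,0,255],[0.12,1,0,0,0,0,255],[0.12,1,0,0,0,0,255]]]' | tail -1
python3 -m handwheel '[[[0.06,0.5,0,0,0,0,255],[0.12,1.0,0,0,0,0,255],[0.12,1.0,0,0,0,0,255]]]' | tail -1
python3 -m handwheel '[[[0,0.087,0,0,0,0,255],[0,0.087,0,0,0,0,255],[0,0.087,0,0,0,0,255]]]' 
python3 -c "
from h import *
to(*dos(0,-55),47,DY)"
```

```text
gripper_force: 10.0
gripper_force: 10.0
gripper_force: 10.0
gripper_force: 10.0
t: 11.25
eef_pos: [0.5718, -0.0151, 0.0857]
ee_rot: [-3.142, -0.0, -0.108]
force: [0.6, 1.1, -1.2]
width: 0.026
gripper_force: 10.0
shift [0.002 0.003 0.484] turn [-0.    -0.     0.002] shift in goal axes [0.002 0.003 0.484]
```

```bash
python3 -m handwheel '[[[0,0,0.2,0,0,0,255],[0,0,0.4,0,0,0,255],[0,0,0.45,0,0,0,255],[0,0,0.47,0,0,0,255],[0,0,0.48,0,0,0,255]]]' 10 |grep -v rot
python3 -m handwheel '[[[0,0,0.005,0,0,0,255],[0,0,0.01,0,0,0,255],[0,0,0.015,0,0,0,255],[0,0,0.015,0,0,0,255]]]' 10|grep -v rot
python3 -m handwheel '[[[0,0,0,0,0,0,152],[0,0,0,0,0,0,152],[0,0,0,0,0,0,152]]]' 10|grep -v rot
```

```text
t: 11.88
eef_pos: [0.5719, -0.0158, 0.0475]
force: [0.2, -0.3, -0.9]
width: 0.0258
gripper_force: 10.0
t: 12.38
eef_pos: [0.5717, -0.0158, 0.0462]
force: [0.3, -0.1, -0.4]
width: 0.026
gripper_force: 10.0
t: 12.75
eef_pos: [0.5717, -0.0158, 0.0462]
force: [1.2, -0.5, -0.5]
width: 0.0351
gripper_force: 0.0
```

```bash
python3 -m handwheel '[[[0,0,-0.1,0,0,0,152],[0,0,-0.5,0,0,0,100],[0,0,-1,0,0,0,0],[0,0,-1,0,0,0,0]]]' | tail -1
python3 -c "
from h import *
to(483.5,234.8,86,12)"
```

```text
gripper_force: 0.0
shift [-1.466 -2.985  0.549] turn [-0.002 -0.014 -0.635] shift in goal axes [-0.457 -3.294  0.553]
```

```bash
cat >> h.py <<'E'
def topcheck(name=None):
    im,cal=grab("top"); H,S,V=hsv(im)
    if name: cv2.imwrite("pics/"+name,im)
    for b in blobs((H>90)&(H<130)&(S>110)&(V>60),25):
        if b[0][0]>50: print("top",b[0].round(0),b[1],rect(cal,b[2],.003 if b[1]>800 else .019))
E
python3 -m handwheel '[[[-0.25,-0.5,0,0,0,0,0],[-0.489,-0.995,0,0,0,0,0],[-0.489,-0.995,0,0,0,0,0]]]' | tail -1
python3 -m handwheel '[[[-0.25,-0.5,0.1,0,0,0,0],[-0.489,-0.995,0.18,0,0,0,0],[-0.489,-0.995,0.18,0,0,0,0]]]' | tail -1
python3 -m handwheel '[[[-0.25,-0.5,0.1,0,0,-0.3,0],[-0.489,-0.995,0.37,0,0,-0.635,0],[-0.489,-0.995,0.37,0,0,-0.635,0],[-0.489,-0.995,0.37,0,0,-0.635,0]]]' | tail -1
python3 -c "
from h import *
to(483.5,234.8,6,12); topcheck()"
```

```text
gripper_force: 0.0
gripper_force: 0.0
gripper_force: 0.0
shift [ 0.031 -0.008  0.952] turn [ 0.001  0.001 -0.004] shift in goal axes [ 0.031 -0.008  0.952]
top [215. 273.] 75 (array([490.9, 236.1]), 26.9, 24.9, 10.5)
top [425. 296.] 2480 (array([ 447.2, -266. ]), 172.3, 83.3, -89.3)
```

```bash
python3 -m handwheel '[[[0.03,-0.01,0.4,0,0,0,0],[0.03,-0.01,0.75,0,0,0,0],[0.03,-0.01,0.95,0,0,0,0],[0.03,-0.01,0.95,0,0,0,0]]]' 10 |grep -v rot
python3 -m handwheel '[[[0,0,0,0,0,0,255],[0,0,0,0,0,0,255],[0,0,0,0,0,0,255],[0,0,0,0,0,0,255],[0,0,0,0,0,0,255]]]' 10 | tail -1
python3 -m handwheel '[[[0,0,0,0,0,0,255],[0,0,0,0,0,0,255],[0,0,0,0,0,0,255],[0,0,0,0,0,0,255]]]' 10 | grep -v rot
python3 -m handwheel '[[[0,0,-0.4,0,0,0,255],[0,0,-0.8,0,0,0,255],[0,0,-1,0,0,0,255],[0,0,-1,0,0,0,255]]]' 10 | grep -v rot
python3 -c "
from h import *
to(*dos(0,0),86,DY)"
```

```text
t: 15.05
eef_pos: [0.4831, 0.2341, 0.0055]
force: [0.0, 0.1, 0.0]
width: 0.0875
gripper_force: 0.0
gripper_force: 0.0
t: 16.18
eef_pos: [0.4831, 0.2356, 0.0061]
force: [-0.3, 0.4, -0.3]
width: 0.0259
gripper_force: 10.0
t: 16.68
eef_pos: [0.4835, 0.2361, 0.087]
force: [0.2, 0.0, -0.1]
width: 0.0257
gripper_force: 10.0
shift [0.644 2.651 0.01 ] turn [-0.003 -0.003  0.635] shift in goal axes [1.44  2.317 0.012]
```

```bash
python3 -m handwheel '[[[0,0,-0.1,0,0,0.32,255],[0,0,-0.1,0,0,0.636,255],[0,0,-0.1,0,0,0.636,255]]]' 10 | tail -1
python3 -m handwheel '[[[0.24,0.39,0,0,0,0,255],[0.48,0.772,0,0,0,0,255],[0.48,0.772,0,0,0,0,255]]]' | tail -1
python3 -m handwheel '[[[0.24,0.39,0,0,0,0,255],[0.48,0.772,0,0,0,0,255],[0.48,0.772,0,0,0,0,255]]]' | tail -1
python3 -m handwheel '[[[0.24,0.39,0,0,0,0,255],[0.48,0.772,0,0,0,0,255],[0.48,0.772,0,0,0,0,255],[0.48,0.772,0,0,0,0,255]]]' 
python3 -c "
from h import *
to(*dos(0,0),46,DY)"
```

```text
gripper_force: 10.0
gripper_force: 10.0
gripper_force: 10.0
t: 18.3
eef_pos: [0.5769, 0.0395, 0.0936]
ee_rot: [3.141, 0.001, -0.108]
force: [0.5, 0.2, -0.5]
width: 0.026
gripper_force: 10.0
shift [0.013 0.001 0.595] turn [0.    0.002 0.002] shift in goal axes [0.012 0.001 0.595]
```

```bash
python3 -m handwheel '[[[0.01,0,0.3,0,0,0,255],[0.01,0,0.5,0,0,0,255],[0.01,0,0.57,0,0,0,255],[0.01,0,0.59,0,0,0,255],[0.01,0,0.595,0,0,0,255]]]' 10 |grep -v rot
python3 -m handwheel '[[[0,0,0,0,0,0,152],[0,0,0,0,0,0,152],[0,0,0,0,0,0,152]]]' 10|grep -v rot
python3 -m handwheel '[[[0,0,-0.1,0,0,0,152],[0,0,-0.5,0,0,0,100],[0,0,-1,0,0,0,0],[0,0,-1,0,0,0,0]]]' | tail -1
python3 -c "
from h import *
to(472.8,335.8,86,2.2)"
```

```text
t: 18.92
eef_pos: [0.5786, 0.039, 0.047]
force: [0.3, 0.4, -0.1]
width: 0.0261
gripper_force: 10.0
t: 19.3
eef_pos: [0.5784, 0.0388, 0.0468]
force: [0.4, -0.2, -0.3]
width: 0.0352
gripper_force: 0.0
gripper_force: 0.0
shift [-1.744 -3.535  0.556] turn [-0.004 -0.013 -0.294] shift in goal axes [-1.203 -3.754  0.558]
```

```bash
python3 -m handwheel '[[[-0.22,-0.44,0,0,0,0,0],[-0.436,-0.884,0,0,0,0,0],[-0.436,-0.884,0,0,0,0,0]]]' | tail -1
python3 -m handwheel '[[[-0.22,-0.44,0,0,0,0,0],[-0.436,-0.884,0,0,0,0,0],[-0.436,-0.884,0,0,0,0,0]]]' | tail -1
python3 -c "
from h import *
topcheck()"
python3 -m handwheel '[[[-0.22,-0.44,0,0,0,0,0],[-0.436,-0.884,0.18,0,0,0,0],[-0.436,-0.884,0.18,0,0,0,0]]]' | tail -1
python3 -m handwheel '[[[-0.22,-0.44,0.1,0,0,-0.15,0],[-0.436,-0.884,0.37,0,0,-0.294,0],[-0.436,-0.884,0.37,0,0,-0.294,0],[-0.436,-0.884,0.37,0,0,-0.294,0]]]' | tail -1
python3 -c "
from h import *
to(472.8,335.8,6,2.2)"
```

```text
gripper_force: 0.0
gripper_force: 0.0
top [174. 282.] 147 (array([472.4, 335.8]), 39.0, 24.4, 2.9)
top [425. 296.] 2483 (array([ 447.2, -266. ]), 172.3, 83.3, -89.3)
gripper_force: 0.0
gripper_force: 0.0
shift [ 0.025 -0.02   0.957] turn [ 0.001  0.001 -0.003] shift in goal axes [ 0.025 -0.02   0.957]
```

```bash
python3 -m handwheel '[[[0.02,-0.02,0.4,0,0,0,0],[0.02,-0.02,0.75,0,0,0,0],[0.02,-0.02,0.955,0,0,0,0],[0.02,-0.02,0.955,0,0,0,0]]]' 10 |grep -v rot
python3 -m handwheel '[[[0,0,0,0,0,0,255],[0,0,0,0,0,0,255],[0,0,0,0,0,0,255],[0,0,0,0,0,0,255],[0,0,0,0,0,0,255]]]' 10 | tail -1
python3 -m handwheel '[[[0,0,0,0,0,0,255],[0,0,0,0,0,0,255],[0,0,0,0,0,0,255],[0,0,0,0,0,0,255]]]' 10 | grep -v rot
python3 -m handwheel '[[[0,0,-0.4,0,0,0,255],[0,0,-0.8,0,0,0,255],[0,0,-1,0,0,0,255],[0,0,-1,0,0,0,255]]]' 10 | grep -v rot
python3 -c "
from h import *
to(*dos(0,55),92,DY)"
```

```text
t: 21.98
eef_pos: [0.472, 0.3357, 0.0056]
force: [0.1, 0.7, -0.2]
width: 0.0878
gripper_force: 0.0
gripper_force: 0.0
t: 23.1
eef_pos: [0.4719, 0.3369, 0.0061]
force: [-0.0, 1.0, 0.2]
width: 0.0256
gripper_force: 10.0
t: 23.6
eef_pos: [0.4723, 0.3374, 0.0871]
force: [0.1, -0.4, -0.8]
width: 0.026
gripper_force: 10.0
shift [ 1.28   3.093 -0.065] turn [-0.004 -0.002  0.293] shift in goal axes [ 1.718  2.873 -0.061]
```

```bash
python3 -m handwheel '[[[0,0,-0.06,0,0,0.15,255],[0,0,-0.06,0,0,0.294,255],[0,0,-0.06,0,0,0.294,255]]]' 10 | tail -1
python3 -m handwheel '[[[0.29,0.48,0,0,0,0,255],[0.573,0.958,0,0,0,0,255],[0.573,0.958,0,0,0,0,255]]]' | tail -1
python3 -m handwheel '[[[0.29,0.48,0,0,0,0,255],[0.573,0.958,0,0,0,0,255],[0.573,0.958,0,0,0,0,255]]]' | tail -1
python3 -m handwheel '[[[0.29,0.48,0,0,0,0,255],[0.573,0.958,0,0,0,0,255],[0.573,0.958,0,0,0,0,255],[0.573,0.958,0,0,0,0,255]]]' 
python3 -c "
from h import *
to(*dos(0,55),46.5,DY)"
```

```text
gripper_force: 10.0
gripper_force: 10.0
gripper_force: 10.0
t: 25.22
eef_pos: [0.5833, 0.0939, 0.0905]
ee_rot: [3.141, 0.001, -0.109]
force: [-0.5, 0.2, -0.9]
width: 0.0258
gripper_force: 10.0
shift [ 0.008 -0.002  0.55 ] turn [0.    0.001 0.001] shift in goal axes [ 0.008 -0.001  0.55 ]
```

```bash
python3 -m handwheel '[[[0.01,0,0.3,0,0,0,255],[0.01,0,0.5,0,0,0,255],[0.01,0,0.54,0,0,0,255],[0.01,0,0.555,0,0,0,255],[0.01,0,0.555,0,0,0,255]]]' 10 |grep -v rot
python3 -m handwheel '[[[0,0,0,0,0,0,152],[0,0,0,0,0,0,152],[0,0,0,0,0,0,152]]]' 10|grep -v rot
python3 -m handwheel '[[[0,0,-0.1,0,0,0,152],[0,0,-0.5,0,0,0,100],[0,0,-1,0,0,0,0],[0,0,-1,0,0,0,0]]]' | tail -1
python3 -m handwheel '[[[-0.3,0.3,-0.5,0,0,0,0],[-0.6,0.62,-1,0,0,0,0],[-0.6,0.62,-1,0,0,0,0],[-0.6,0.62,-1,0,0,0,0]]]' | tail -1
cat >> h.py <<'E'
def platencheck(z=.059,name=None):
    im,cal=grab("wrist"); H,S,V=hsv(im)
    if name: cv2.imwrite("pics/"+name,im)
    a=np.radians(DY); ex=np.array([np.cos(a),np.sin(a)]); ey=np.array([-ex[1],ex[0]])
    for b in blobs((H>90)&(H<115)&(S>90)&(V>60),150):
        r=rect(cal,b[2],z); d=r[0]-D; print(b[1],r,"doser",round(d@ex,1),round(d@ey,1),"relyaw",round(r[3]-DY,1))
E
python3 -c "
from h import *
print(pose()[:3,3]); platencheck(name='w5.png')"
```

```text
t: 25.85
eef_pos: [0.5847, 0.0935, 0.0471]
force: [-0.3, 0.4, 1.0]
width: 0.0261
gripper_force: 10.0
t: 26.22
eef_pos: [0.5845, 0.0932, 0.0468]
force: [-0.1, 0.3, -1.4]
width: 0.0356
gripper_force: 0.0
gripper_force: 0.0
gripper_force: 0.0
[0.53097662 0.04913772 0.20650878]
1785 (array([585.3,  93.4]), 40.4, 26.1, -6.2) doser 1.5 54.6 relyaw 0.0
1772 (array([578.6,  39.5]), 40.5, 26.1, -6.5) doser 0.7 0.3 relyaw -0.2
1825 (array([572.2, -14.8]), 41.2, 26.2, -6.5) doser 0.2 -54.4 relyaw -0.2
5437 (array([ 472.7, -171.6]), 69.2, 57.5, 0.2) doser -81.6 -221.1 relyaw 6.5
235 (array([374.6,  16.8]), 30.3, 11.2, 24.8) doser -199.6 -44.5 relyaw 31.1
```

View pics/w5.png

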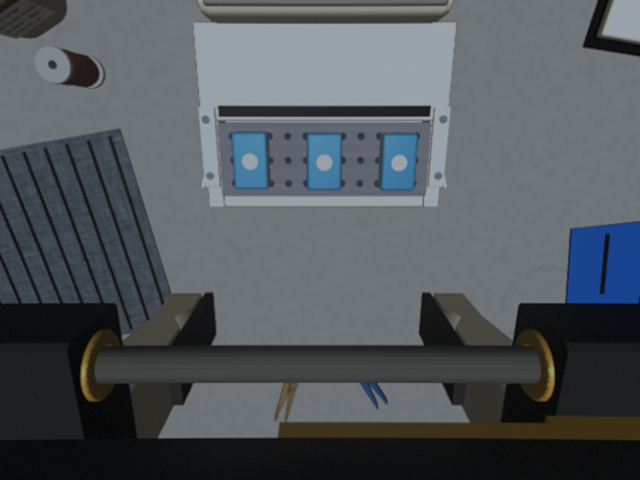

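The tablets lie flat at (250,160), (323,160) and (399,161), aligned with the doser and evenly spaced. Now I'll view the press.

```bash
python3 -m handwheel '[[[0.07,0.48,-0.07,0,0,0,0],[0.134,0.963,-0.14,0,0,0,0],[0.134,0.963,-0.14,0,0,0,0]]]' | tail -1
python3 -m handwheel '[[[0.07,0.48,-0.07,0,0,0,0],[0.134,0.963,-0.14,0,0,0,0],[0.134,0.963,-0.14,0,0,0,0]]]' | tail -1
python3 -m handwheel '[[[0.07,0.48,-0.07,0,0,0,0],[0.134,0.963,-0.14,0,0,0,0],[0.134,0.963,-0.14,0,0,0,0]]]' | tail -1
python3 -m handwheel '[[[0.07,0.48,-0.07,0,0,0,0],[0.134,0.963,-0.14,0,0,0,0],[0.134,0.963,-0.14,0,0,0,0],[0.134,0.963,-0.14,0,0,0,0]]]' | tail -1
python3 - <<'E'
from h import *
s=arm.get_state(); print(s["t"],s["eef_pos"],s["q"].round(2)); im,cal=grab("wrist"); cv2.imwrite("pics/w6.png",im)
import pickle; pickle.dump(cal,open("w6.cal","wb"))
H,S,V=hsv(im)
for b in blobs((V>150)&(S<45),800): print("white foot",b[0],b[1],rect(cal,b[2],.013))
for b in blobs((V<50),800): print("dark",b[0],b[1],rect(cal,b[2],.003))
E
```

```text
gripper_force: 0.0
gripper_force: 0.0
gripper_force: 0.0
gripper_force: 0.0
28.9 [ 0.54030323 -0.26058626  0.25030017] [-0.12  0.22 -0.12 -0.   -1.23  1.59]
white foot [304.6620736   86.08099479] 5951 (array([ 646.6, -261. ]), 147.2, 43.8, 74.0)
white foot [ 43.96410768 136.21352609] 6018 (array([599.7,  -4.8]), 140.6, 78.3, -4.7)
dark [593.96631579  89.83451356] 15675 (array([ 583.6, -525.5]), 207.0, 118.4, -5.1)
dark [319.54912875  74.33785092] 4132 (array([ 648.9, -265.4]), 165.7, 64.2, 74.8)
dark [304.37362672 404.39289587] 63625 (array([ 313. , -237.3]), 787.8, 253.3, 83.7)
```

View pics/w6.png

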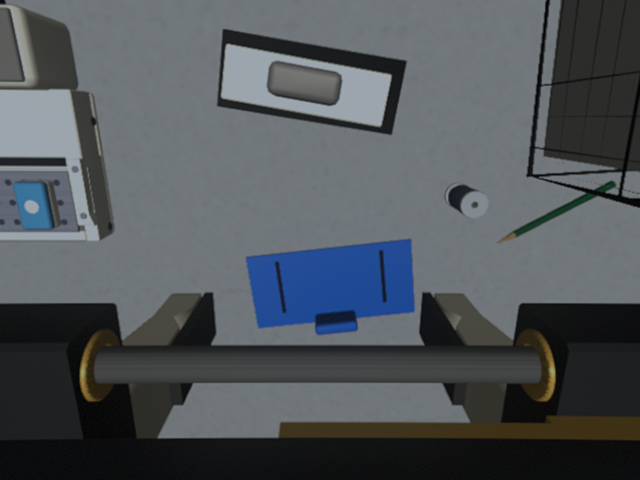

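The press stands on its rest at (304,83). Its foot centre is at (646.6, -261) with yaw -16°, and the rest is at about (649, -265). The cover is at (332,285). I'll grip the bar across its 60 mm length.

```bash
python3 -m handwheel '[[[0,0,0,0,0,0.17,0],[0,0,0,0,0,0.34,0],[0,0,0,0,0,0.34,0]]]' | tail -1
python3 -m handwheel '[[[0.32,-0.09,0.2,0,0,0,0],[0.64,-0.18,0.6,0,0,0,0],[0.64,-0.18,0.6,0,0,0,0]]]' | tail -1
python3 -m handwheel '[[[0.32,-0.09,0.2,0,0,0,0],[0.64,-0.18,0.6,0,0,0,0],[0.64,-0.18,0.6,0,0,0,0],[0.64,-0.18,0.6,0,0,0,0]]]' 
python3 -c "
from h import *
to(646.6,-261,24,-16); topcheck('t2.png')
im,cal=grab('wrist'); cv2.imwrite('pics/w7.png',im)"
```

```text
gripper_force: 0.0
gripper_force: 0.0
t: 30.2
eef_pos: [0.6466, -0.2623, 0.1564]
ee_rot: [3.141, -0.001, -0.278]
force: [0.2, -0.4, 0.8]
width: 0.0879
gripper_force: 0.0
shift [-0.005 -0.016  1.655] turn [ 0.001 -0.001  0.003] shift in goal axes [-0.004 -0.015  1.655]
top [429. 296.] 2156 (array([ 447.3, -275.4]), 153.1, 83.3, -89.3)
```

View pics/w7.png

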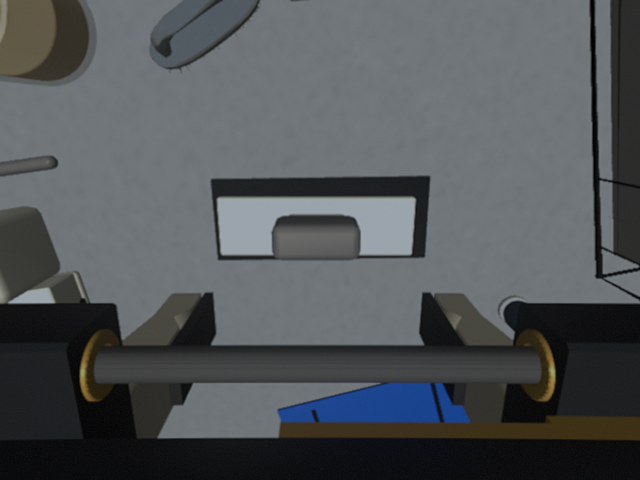

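The bar, at column 316, is centred between the fingers and aligned with them. I'll descend and grip.

```bash
python3 -m handwheel '[[[0,-0.01,0.45,0,0,0,0],[0,-0.01,0.9,0,0,0,0],[0,-0.01,0.9,0,0,0,0]]]' 50 | tail -1
python3 -m handwheel '[[[0,0,0.3,0,0,0,0],[0,0,0.6,0,0,0,0],[0,0,0.75,0,0,0,0],[0,0,0.75,0,0,0,0]]]' | grep -v rot
python3 -m handwheel '[[[0,0,0,0,0,0,255],[0,0,0,0,0,0,255],[0,0,0,0,0,0,255],[0,0,0,0,0,0,255],[0,0,0,0,0,0,255]]]' 50 
python3 -m handwheel '[[[0,0,0,0,0,0,255],[0,0,-0.2,0,0,0,255],[0,0,-0.6,0,0,0,255],[0,0,-1,0,0,0,255],[0,0,-1,0,0,0,255]]]' 50 
python3 -c "
from h import *
to(*dos(0,0),102,DY)"
```

```text
gripper_force: 0.0
t: 31.18
eef_pos: [0.647, -0.2618, 0.0242]
force: [0.4, 0.1, 0.5]
width: 0.0879
gripper_force: 0.0
t: 31.8
eef_pos: [0.6471, -0.2617, 0.0239]
ee_rot: [3.142, -0.001, -0.279]
force: [-2.0, 0.9, 3.7]
width: 0.06
gripper_force: 50.0
t: 32.42
eef_pos: [0.6486, -0.2621, 0.1071]
ee_rot: [-3.141, -0.005, -0.279]
force: [-0.4, -0.7, -2.4]
width: 0.0596
gripper_force: 50.0
shift [-1.888 -3.378  0.054] turn [ 0.    -0.011 -0.34 ] shift in goal axes [-1.289 -3.648  0.064]
```

```bash
python3 -m handwheel '[[[0,0,0,0,0,-0.17,255],[0,0,0,0,0,-0.34,255],[0,0,0,0,0,-0.34,255]]]' 50 | tail -1
python3 -m handwheel '[[[-0.16,-0.45,0,0,0,0,255],[-0.322,-0.912,0,0,0,0,255],[-0.322,-0.912,0,0,0,0,255]]]' 50 | tail -1
python3 -m handwheel '[[[-0.16,-0.45,0,0,0,0,255],[-0.322,-0.912,0,0,0,0,255],[-0.322,-0.912,0,0,0,0,255]]]' 50 | tail -1
python3 -m handwheel '[[[-0.16,-0.45,0,0,0,0,255],[-0.322,-0.912,0,0,0,0,255],[-0.322,-0.912,0,0,0,0,255]]]' 50 | tail -1
python3 -m handwheel '[[[-0.16,-0.45,0,0,0,0,255],[-0.322,-0.912,0,0,0,0,255],[-0.322,-0.912,0,0,0,0,255],[-0.322,-0.912,0,0,0,0,255]]]' 50
python3 -c "
from h import *
to(*dos(0.6,0),80,DY)
platencheck(name='w8.png'); topcheck('t3.png')"
```

```text
gripper_force: 50.0
gripper_force: 50.0
gripper_force: 50.0
gripper_force: 50.0
t: 34.42
eef_pos: [0.5766, 0.039, 0.1033]
ee_rot: [3.141, 0.0, -0.11]
force: [-0.1, -0.7, -2.4]
width: 0.0598
gripper_force: 50.0
shift [ 0.023 -0.006  0.291] turn [ 0.001  0.    -0.002] shift in goal axes [ 0.023 -0.006  0.291]
417 (array([694.6, -27.2]), 13.9, 6.1, 83.3) doser 123.2 -53.4 relyaw 89.5
902 (array([602.3,  91. ]), 25.7, 9.7, 83.6) doser 18.6 54.0 relyaw 89.8
828 (array([595.8,  37.6]), 25.3, 8.6, 83.6) doser 18.0 0.3 relyaw 89.8
830 (array([589.8, -16.3]), 25.6, 8.6, 83.7) doser 17.9 -54.0 relyaw 90.0
top [425. 296.] 2475 (array([ 447.2, -266. ]), 172.2, 83.3, -89.3)
```

View pics/w8.png

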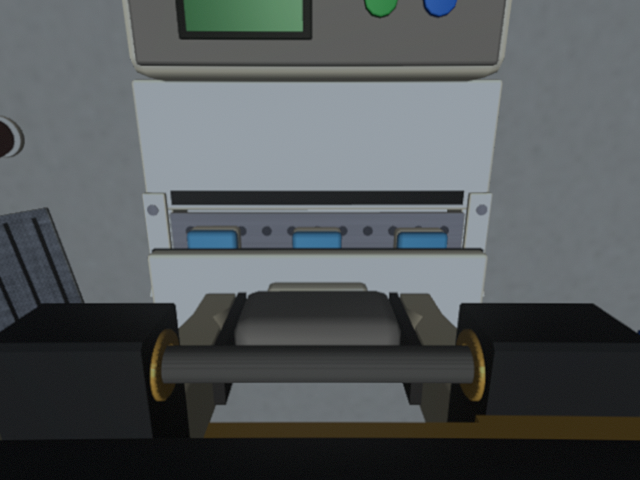

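The press is square and centred over the tablets: the foot spans columns 152–482 and the platen 172–462. I'll descend in steps and watch the force.

```bash
python3 -m handwheel '[[[0.02,-0.006,0.1,0,0,0,255],[0.02,-0.006,0.2,0,0,0,255],[0.02,-0.006,0.26,0,0,0,255],[0.02,-0.006,0.27,0,0,0,255]]]' 50 |egrep 'pos|force'
python3 -m handwheel '[[[0,0,0.01,0,0,0,255],[0,0,0.02,0,0,0,255],[0,0,0.03,0,0,0,255],[0,0,0.04,0,0,0,255]]]' 50|egrep 'pos|force'
python3 -m handwheel '[[[0,0,0.01,0,0,0,255],[0,0,0.02,0,0,0,255],[0,0,0.03,0,0,0,255],[0,0,0.04,0,0,0,255]]]' 50|egrep 'pos|force|rot|wid'
```

```text
eef_pos: [0.5775, 0.0398, 0.0811]
force: [-0.3, -0.7, -1.9]
gripper_force: 50.0
eef_pos: [0.5781, 0.0401, 0.0792]
force: [-2.1, 1.1, 3.4]
gripper_force: 50.0
eef_pos: [0.5781, 0.0401, 0.0755]
ee_rot: [-3.141, -0.0, -0.109]
force: [-1.1, 0.9, 4.3]
width: 0.0596
gripper_force: 50.0
```

```bash
python3 -m handwheel '[[[0,0,0.02,0,0,0,255],[0,0,0.04,0,0,0,255],[0,0,0.06,0,0,0,255],[0,0,0.08,0,0,0,255],[0,0,0.1,0,0,0,255]]]' 50|egrep 'pos|force'
python3 -m handwheel '[[[0,0,0.02,0,0,0,255],[0,0,0.04,0,0,0,255],[0,0,0.06,0,0,0,255],[0,0,0.08,0,0,0,255],[0,0,0.1,0,0,0,255]]]' 50|egrep 'pos|force'
python3 -m handwheel '[[[0,0,0.01,0,0,0,255],[0,0,0.02,0,0,0,255],[0,0,0.03,0,0,0,255],[0,0,0.04,0,0,0,255],[0,0,0.05,0,0,0,255]]]' 50|egrep 'pos|force|rot|wid'
```

```text
eef_pos: [0.5781, 0.0401, 0.0674]
force: [-0.9, 0.4, 4.9]
gripper_force: 50.0
eef_pos: [0.5781, 0.0401, 0.0595]
force: [-1.2, 1.5, 6.0]
gripper_force: 50.0
eef_pos: [0.5781, 0.0401, 0.0556]
ee_rot: [-3.141, -0.001, -0.109]
force: [-1.8, 0.6, 7.3]
width: 0.06
gripper_force: 50.0
```

```bash
for i in 1; do :; done
python3 -m handwheel '[[[0,0,0.01,0,0,0,255],[0,0,0.02,0,0,0,255],[0,0,0.03,0,0,0,255],[0,0,0.03,0,0,0,255]]]' 50|egrep 'pos|force:'
python3 -m handwheel '[[[0,0,0.006,0,0,0,255],[0,0,0.006,0,0,0,255]]]' 50|egrep 'pos|force:'
python3 -m handwheel '[[[0,0,0.006,0,0,0,255],[0,0,0.006,0,0,0,255]]]' 50|egrep 'pos|force:'
```

```text
eef_pos: [0.5781, 0.0401, 0.0532]
force: [-0.5, 1.5, 6.0]
gripper_force: 50.0
eef_pos: [0.5781, 0.0401, 0.0527]
force: [-1.8, 1.5, 7.3]
gripper_force: 50.0
eef_pos: [0.5781, 0.0401, 0.0523]
force: [-1.8, 1.4, 7.2]
gripper_force: 50.0
```

```bash
python3 -m handwheel '[[[0,0,0.005,0,0,0,255],[0,0,0.005,0,0,0,255]]]' 50|egrep 'pos|force:'
python3 -m handwheel '[[[0,0,0.005,0,0,0,255],[0,0,0.005,0,0,0,255]]]' 50|egrep 'pos|force:'
python3 -m handwheel '[[[0,0,0.005,0,0,0,255],[0,0,0.005,0,0,0,255]]]' 50|egrep 'pos|force:'
```

```text
eef_pos: [0.5781, 0.0401, 0.0519]
force: [-2.4, 1.0, 6.8]
gripper_force: 50.0
eef_pos: [0.5781, 0.0401, 0.0516]
force: [-2.5, 0.6, 9.1]
gripper_force: 50.0
eef_pos: [0.5782, 0.0401, 0.0516]
force: [-3.8, 0.8, 10.7]
gripper_force: 50.0
```

```bash
python3 -m handwheel '[[[0,0,0.005,0,0,0,255],[0,0,0.005,0,0,0,255]]]' 50|egrep 'pos|force:'
python3 -m handwheel '[[[0,0,0.005,0,0,0,255],[0,0,0.005,0,0,0,255],[0,0,0.005,0,0,0,255]]]' 50|egrep 'pos|force:|rot|wid'
```

```text
eef_pos: [0.5782, 0.0401, 0.0515]
force: [-4.5, 0.3, 13.2]
gripper_force: 50.0
eef_pos: [0.5782, 0.0401, 0.0514]
ee_rot: [-3.141, -0.001, -0.109]
force: [-4.9, 1.4, 16.5]
width: 0.0599
gripper_force: 50.0
```

The platen is on its stop: z holds at 51.5 mm while contact force climbs to about 19 N in total. I'll retract straight up and return the press.

```bash
python3 -m handwheel '[[[0,0,-0.03,0,0,0,255],[0,0,-0.06,0,0,0,255],[0,0,-0.3,0,0,0,255],[0,0,-0.7,0,0,0,255],[0,0,-0.7,0,0,0,255]]]' 50|egrep 'pos|force:'
python3 -c "
from h import *
to(648.5,-263.5,100,-15.7); platencheck(z=.031,name='w9.png')"
```

```text
eef_pos: [0.5793, 0.0404, 0.1078]
force: [-0.0, 0.4, -2.7]
gripper_force: 50.0
shift [1.274 3.682 0.097] turn [-0.003 -0.006  0.33 ] shift in goal axes [1.861 3.422 0.098]
732 (array([701.6, -35.3]), 16.8, 11.6, 83.3) doser 131.1 -60.7 relyaw 89.5
1193 (array([598.4,  91.6]), 25.7, 17.3, 83.8) doser 14.7 54.2 relyaw 90.0
1133 (array([591.8,  37.8]), 25.3, 16.1, 83.7) doser 14.0 0.0 relyaw 90.0
1156 (array([585.9, -15.9]), 25.8, 16.1, 83.7) doser 14.0 -54.0 relyaw 90.0
```

View pics/w9.png

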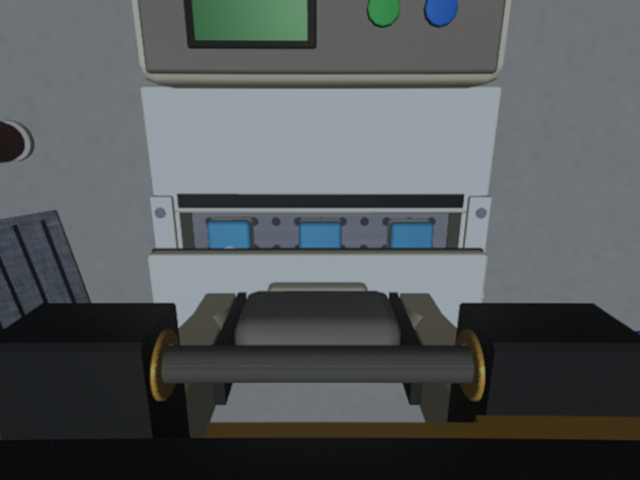

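The platen is down and looks level, with the tablets undisturbed at (230,235), (320,235) and (411,235). I'm returning the press to its rest.

```bash
python3 -m handwheel '[[[0.16,0.46,0,0,0,0,255],[0.318,0.92,0,0,0,0,255],[0.318,0.92,0,0,0,0,255]]]' 50 | tail -1
python3 -m handwheel '[[[0.16,0.46,0,0,0,0,255],[0.318,0.92,0,0,0,0,255],[0.318,0.92,0,0,0,0,255]]]' 50 | tail -1
python3 -m handwheel '[[[0.16,0.46,0,0,0,0,255],[0.318,0.92,0,0,0,0,255],[0.318,0.92,0,0,0,0,255]]]' 50 | tail -1
python3 -m handwheel '[[[0.16,0.46,0,0,0,0.15,255],[0.318,0.92,0,0,0,0.33,255],[0.318,0.92,0,0,0,0.33,255],[0.318,0.92,0,0,0,0.33,255]]]' 50
python3 -c "
from h import *
to(648.5,-263.5,24,-15.7); im,cal=grab('wrist'); cv2.imwrite('pics/w10.png',im)"
```

```text
gripper_force: 50.0
gripper_force: 50.0
gripper_force: 50.0
t: 42.58
eef_pos: [0.6464, -0.2625, 0.105]
ee_rot: [-3.141, 0.002, -0.274]
force: [-0.3, 0.2, -1.7]
width: 0.0599
gripper_force: 50.0
shift [0.031 0.005 1.013] turn [-0.     0.003  0.001] shift in goal axes [0.029 0.005 1.013]
```

```bash
python3 -m handwheel '[[[0.025,0.005,0.4,0,0,0,255],[0.025,0.005,0.75,0,0,0,255],[0.025,0.005,0.93,0,0,0,255],[0.025,0.005,0.97,0,0,0,255],[0.025,0.005,0.98,0,0,0,255]]]' 50 |egrep 'pos|force:'
python3 -m handwheel '[[[0,0,0.01,0,0,0,255],[0,0,0.02,0,0,0,255],[0,0,0.025,0,0,0,255],[0,0,0.025,0,0,0,255]]]' 50|egrep 'pos|force:'
```

```text
eef_pos: [0.6494, -0.2645, 0.0284]
force: [1.2, 1.0, -2.0]
gripper_force: 50.0
eef_pos: [0.6487, -0.2647, 0.0257]
force: [-0.3, 0.4, -2.8]
gripper_force: 50.0
```

```bash
python3 -m handwheel '[[[0,0,0.01,0,0,0,255],[0,0,0.015,0,0,0,255],[0,0,0.02,0,0,0,255],[0,0,0.02,0,0,0,255]]]' 50|egrep 'pos|force:'
python3 -m handwheel '[[[0,0,0.004,0,0,0,255],[0,0,0.004,0,0,0,180],[0,0,0.004,0,0,0,0],[0,0,0.004,0,0,0,0],[0,0,0.004,0,0,0,0]]]' 50|egrep 'pos|force:|wid'
python3 -m handwheel '[[[0,0,-0.3,0,0,0,0],[0,0,-0.7,0,0,0,0],[0,0,-1,0,0,0,0],[0,0,-1,0,0,0,0]]]' 20|egrep 'pos|force:'
python3 -m handwheel '[[[-0.3,0.3,-0.3,0,0,0,0],[-0.7,0.3,-0.7,0,0,0,0],[-1,0.3,-1,0,0,-0.3,0],[-1,0.3,-1,0,0,-0.54,0],[-1,0.3,-1,0,0,-0.54,0]]]' 20|egrep 'pos|force:'
python3 -c "
from h import *
to(330,-266,250,0); topcheck('t4.png')
im,cal=grab('wrist'); cv2.imwrite('pics/w11.png',im); H,S,V=hsv(im)
for b in blobs((V>150)&(S<45),800): print('white foot',b[0],b[1],rect(cal,b[2],.013))
for b in blobs((V<50),800): print('dark',b[0],b[1],rect(cal,b[2],.003))
for b in blobs((H>100)&(H<130)&(S>120)&(V>50),800): print('blue',b[0],b[1],b[2].max(0),rect(cal,b[2],.003))
"
```

```text
eef_pos: [0.6487, -0.2647, 0.024]
force: [0.1, -0.2, -2.1]
gripper_force: 50.0
eef_pos: [0.6489, -0.2647, 0.0238]
force: [0.3, -0.0, 0.2]
width: 0.084
gripper_force: 0.0
eef_pos: [0.6503, -0.265, 0.1064]
force: [0.8, -0.2, -0.8]
gripper_force: 0.0
eef_pos: [0.5649, -0.2659, 0.1835]
force: [-0.6, 0.7, -0.6]
gripper_force: 0.0
shift [-2.936  0.016 -0.831] turn [-0.001 -0.    -0.011] shift in goal axes [-2.936e+00  1.000e-03 -8.310e-01]
top [434. 296.] 1867 (array([ 447.5, -287.3]), 129.3, 83.3, -89.3)
white foot [298.6047319  137.07380738] 7777 (array([ 627.2, -253. ]), 147.9, 44.3, 74.5)
white foot [ 17.80929032 173.32206452] 3875 (array([595.5, -26.7]), 142.5, 37.4, -7.8)
dark [613.53294933 144.70633603] 10243 (array([ 629.3, -508.3]), 181.9, 73.1, -3.3)
dark [323.46869632  92.49694598] 10478 (array([ 649.3, -265.4]), 165.7, 64.1, 74.6)
dark [308.20077459 404.60714053] 61452 (array([ 388.1, -266.1]), 656.2, 210.9, 89.6)
blue [318.39011175 321.25172141] 8859 [413 345] (array([ 465.1, -265.1]), 173.1, 49.0, 89.7)
```

View pics/w11.png

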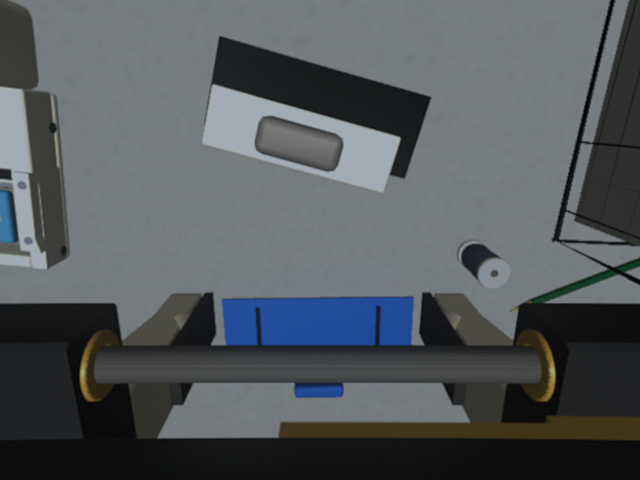

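The press was knocked off its place: the foot is now centred at about (627, -253) and overhangs the rest, which is at (649, -265). I'll pick it up again and set it back.

```bash
python3 -m handwheel '[[[0,0,0,0,0,0.3,0],[0,0,0,0,0,0.54,0],[0,0,0,0,0,0.54,0]]]' 50 | tail -1
python3 -m handwheel '[[[0.35,-0.18,0.4,0,0,0,0],[0.706,-0.366,0.8,0,0,0,0],[0.706,-0.366,0.8,0,0,0,0],[0.706,-0.366,0.8,0,0,0,0]]]' |egrep 'pos|rot'
python3 -c "
from h import *
to(627.2,-253,24,-15.5)
im,cal=grab('wrist'); H,S,V=hsv(im)
for b in blobs((V>150)&(S<45),800): print('white foot',b[0],b[1],rect(cal,b[2],.013))
"
```

```text
gripper_force: 0.0
eef_pos: [0.6274, -0.2533, 0.1193]
ee_rot: [3.141, 0.001, -0.273]
shift [-0.002 -0.004  1.191] turn [ 0.001  0.002 -0.005] shift in goal axes [-0.003 -0.003  1.191]
white foot [317.32118618 234.41756291] 9577 (array([ 627.7, -253.1]), 148.1, 44.3, 74.3)
```

```bash
python3 -m handwheel '[[[0,0,0.4,0,0,0,0],[0,0,0.8,0,0,0,0],[0,0,0.8,0,0,0,0]]]' 50 | tail -1
python3 -m handwheel '[[[0,0,0.2,0,0,0,0],[0,0,0.39,0,0,0,0],[0,0,0.39,0,0,0,0]]]' | egrep 'pos|force:'
python3 -m handwheel '[[[0,0,0,0,0,0,255],[0,0,0,0,0,0,255],[0,0,0,0,0,0,255],[0,0,0,0,0,0,255],[0,0,0,0,0,0,255]]]' 50 
python3 -m handwheel '[[[0,0,0,0,0,0,255],[0,0,-0.1,0,0,0,255],[0,0,-0.3,0,0,0,255],[0,0,-0.3,0,0,0,255]]]' 50 
python3 -c "
from h import *
to(649.5,-265.2,48,-15.5)"
```

```text
gripper_force: 0.0
eef_pos: [0.6266, -0.2531, 0.0233]
force: [0.1, -0.8, -0.4]
gripper_force: 0.0
t: 48.4
eef_pos: [0.6277, -0.2533, 0.0249]
ee_rot: [3.142, -0.001, -0.274]
force: [-0.3, 0.6, 3.1]
width: 0.0601
gripper_force: 50.0
t: 48.9
eef_pos: [0.6288, -0.2534, 0.0505]
ee_rot: [-3.141, -0.003, -0.274]
force: [0.5, 0.2, -1.7]
width: 0.0597
gripper_force: 50.0
shift [0.289 0.072 0.032] turn [-0.    -0.006 -0.007] shift in goal axes [0.289 0.073 0.031]
```

```bash
python3 -m handwheel '[[[0.15,0.04,0,0,0,0,255],[0.285,0.07,0,0,0,0,255],[0.285,0.07,0.2,0,0,0,255],[0.285,0.07,0.29,0,0,0,255],[0.285,0.07,0.3,0,0,0,255]]]' 50 |egrep 'pos|force:'
python3 -m handwheel '[[[0,0,0.01,0,0,0,255],[0,0,0.018,0,0,0,255],[0,0,0.018,0,0,0,255]]]' 50|egrep 'pos|force:'
python3 -m handwheel '[[[0,0,0.004,0,0,0,255],[0,0,0.004,0,0,0,180],[0,0,0.004,0,0,0,0],[0,0,0.004,0,0,0,0],[0,0,0.004,0,0,0,0]]]' 50|egrep 'pos|force:|wid'
python3 -m handwheel '[[[0,0,-0.3,0,0,0,0],[0,0,-0.7,0,0,0,0],[0,0,-1,0,0,0,0],[0,0,-1,0,0,0,0]]]' 20|egrep 'pos|force:'
python3 -m handwheel '[[[-0.3,0.3,-0.3,0,0,0,0],[-0.7,0.3,-0.7,0,0,0,0],[-1,0.3,-1,0,0,-0.3,0],[-1,0.3,-1,0,0,-0.54,0],[-1,0.3,-1,0,0,-0.54,0]]]' 20|egrep 'pos|force:'
python3 -c "
from h import *
to(330,-266,250,0)
im,cal=grab('wrist'); cv2.imwrite('pics/w12.png',im); H,S,V=hsv(im)
for b in blobs((V>150)&(S<45),800): print('white foot',b[0],b[1],rect(cal,b[2],.013))
for b in blobs((V<50),800): print('dark',b[0],b[1],rect(cal,b[2],.003))
"
```

```text
eef_pos: [0.6469, -0.2646, 0.0248]
force: [-7.2, 2.4, 13.3]
gripper_force: 50.0
eef_pos: [0.6469, -0.2646, 0.0248]
force: [-8.3, 3.9, 17.2]
gripper_force: 50.0
eef_pos: [0.6477, -0.2647, 0.022]
force: [0.5, 0.8, 0.2]
width: 0.084
gripper_force: 0.0
eef_pos: [0.6493, -0.2651, 0.1049]
force: [0.3, 0.4, -1.0]
gripper_force: 0.0
eef_pos: [0.564, -0.266, 0.1822]
force: [-0.6, 0.0, -0.7]
gripper_force: 0.0
shift [-2.926  0.015 -0.846] turn [-0.001  0.001 -0.011] shift in goal axes [-2.925 -0.    -0.847]
white foot [311.98879006 111.14706957] 8207 (array([ 646.4, -264.1]), 147.3, 44.1, 74.4)
white foot [ 17.2519017  164.84523113] 3418 (array([594.9, -28.5]), 142.8, 25.5, -4.4)
dark [613.55869052 145.41594573] 10172 (array([ 629. , -507.1]), 181.7, 72.7, -2.8)
dark [317.70504732  96.00718542] 5706 (array([ 649. , -265.4]), 165.7, 64.4, 74.8)
dark [304.78603898 404.24801422] 63577 (array([ 388. , -266.5]), 654.5, 210.3, 89.7)
```

The press now stands on the rest, foot at (646, -264). Now for the cover.

```bash
python3 -m handwheel '[[[-0.45,0,-0.15,0,0,0,0],[-0.9,0,-0.3,0,0,0,0],[-0.9,0,-0.3,0,0,0,0]]]' 30| tail -1
python3 -m handwheel '[[[-0.45,0,-0.15,0,0,0,0],[-0.9,0,-0.3,0,0,0,0],[-0.9,0,-0.3,0,0,0,0]]]' | tail -1
python3 -m handwheel '[[[-0.45,0,-0.15,0,0,0,0],[-0.9,0,-0.25,0,0,0,0],[-0.9,0,-0.25,0,0,0,0],[-0.9,0,-0.25,0,0,0,0]]]' |egrep 'pos|rot'
python3 -c "
from h import *
im,cal=grab('wrist'); cv2.imwrite('pics/w13.png',im); H,S,V=hsv(im)
m=(H>100)&(H<130)&(S>120)&(V>50)
for b in blobs(m,800):
    print('blue',b[0],b[1],b[2].min(0),b[2].max(0),rect(cal,b[2],.003))
    c=b[2]; front=np.array([(x,c[c[:,0]==x][:,1].min()) for x in range(c[:,0].min()+15,c[:,0].max()-15,5)])
    P=ray(cal,front,.003)*1000; k=np.polyfit(P[:,1],P[:,0],1); print('front edge: x at mid',np.polyval(k,P[:,1].mean()),P[:,1].mean(),'yaw',-np.degrees(np.arctan(k[0])))
"
```

```text
gripper_force: 0.0
gripper_force: 0.0
eef_pos: [0.3493, -0.2654, 0.2503]
ee_rot: [-3.142, 0.0, -0.005]
blue [316.99828796  95.61239514] 17523 [221  47] [412 145] (array([ 445.2, -265.3]), 172.9, 84.8, -89.7)
front edge: x at mid 487.158959307882 -264.5983079674949 yaw 0.22146958909580217
blue [ 25.68547641 196.86308973] 1081 [  0 165] [ 54 233] (array([351.9,  23. ]), 71.3, 16.7, 24.6)
front edge: x at mid 367.38173051148317 21.55890373567043 yaw -66.18307382775477
```

View pics/w13.png

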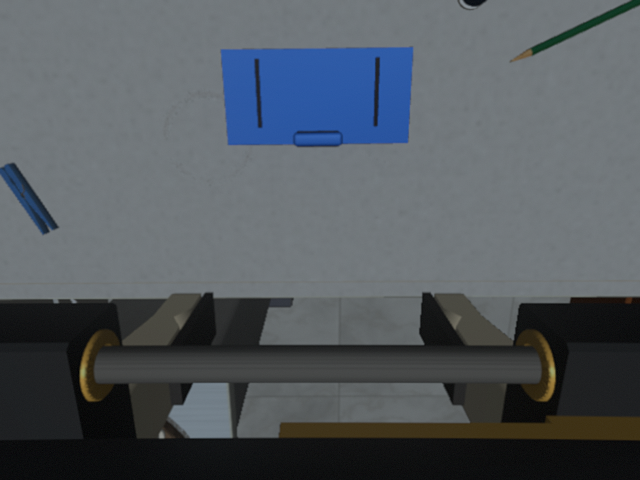

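The cover's front edge is at row 47, x = 487 mm, with yaw about 0.2°. The tab at (318,138) works out to (409, -265).

```bash
python3 -m handwheel '[[[0.38,0,0.4,0,0,-0.018,0],[0.745,0,0.9,0,0,-0.018,0],[0.745,0,0.9,0,0,-0.018,0]]]' 30| tail -1
python3 -m handwheel '[[[0,0,0.5,0,0,0,0],[0,0,1,0,0,0,0],[0,0,1,0,0,0,0],[0,0,1,0,0,0,0]]]' |egrep 'pos|rot'
python3 -c "
from h import *
to(409.2,-265.3,6.5,0.25)"
```

```text
gripper_force: 0.0
eef_pos: [0.4092, -0.2659, 0.1002]
ee_rot: [3.141, -0.001, 0.005]
shift [-1.000e-03 -9.000e-03  1.171e+00] turn [ 0.002 -0.002  0.002] shift in goal axes [ 0.    -0.008  1.171]
```

```bash
python3 -m handwheel '[[[0,0,0.4,0,0,0,0],[0,0,0.7,0,0,0,0],[0,0,0.7,0,0,0,0]]]' 40| tail -1
python3 -m handwheel '[[[0,0,0.2,0,0,0,0],[0,0,0.4,0,0,0,0],[0,0,0.46,0,0,0,0],[0,0,0.46,0,0,0,0],[0,0,0.46,0,0,0,0]]]' |egrep 'pos|force:'
python3 -m handwheel '[[[0,0,0,0,0,0,255],[0,0,0,0,0,0,255],[0,0,0,0,0,0,255],[0,0,0,0,0,0,255],[0,0,0,0,0,0,255]]]' 40|tail -2
python3 -m handwheel '[[[0,0,0,0,0,0,255],[0,0,0,0,0,0,255],[0,0,0,0,0,0,255],[0,0,0,0,0,0,255]]]' 40
python3 -m handwheel '[[[0,0,-0.1,0,0,0,255],[0,0,-0.4,0,0,0,255],[0,0,-0.8,0,0,0,255],[0,0,-0.8,0,0,0,255]]]' 40
python3 -c "
from h import *
to(*dos(-125,0),71,DY)"
```

```text
gripper_force: 0.0
eef_pos: [0.4088, -0.2657, 0.0069]
force: [0.1, -0.6, -0.3]
gripper_force: 0.0
width: 0.0438
gripper_force: 40.1
t: 56.0
eef_pos: [0.408, -0.2655, 0.0059]
ee_rot: [-3.142, 0.0, 0.005]
force: [-0.0, 0.1, -0.1]
width: 0.0437
gripper_force: 40.0
t: 56.5
eef_pos: [0.4099, -0.266, 0.0726]
ee_rot: [3.14, -0.005, 0.005]
force: [-0.1, 0.1, -0.8]
width: 0.0437
gripper_force: 40.0
shift [ 0.568 -3.983  0.018] turn [ 0.002 -0.01   0.229] shift in goal axes [ 0.11  -4.022  0.02 ]
```

```bash
python3 -m handwheel '[[[0,0,0,0,0,0.12,255],[0,0,0,0,0,0.23,255],[0,0,0,0,0,0.23,255]]]' 40| tail -1
python3 -m handwheel '[[[0.01,-0.4,0,0,0,0,255],[0.02,-0.8,0,0,0,0,255],[0.02,-0.8,0,0,0,0,255]]]' 40| tail -1
python3 -m handwheel '[[[0.01,-0.4,0,0,0,0,255],[0.02,-0.8,0,0,0,0,255],[0.02,-0.8,0,0,0,0,255]]]' 40| tail -1
python3 -m handwheel '[[[0.01,-0.4,0,0,0,0,255],[0.02,-0.8,0,0,0,0,255],[0.02,-0.8,0,0,0,0,255]]]' 40| tail -1
python3 -m handwheel '[[[0.01,-0.4,0,0,0,0,255],[0.02,-0.8,0,0,0,0,255],[0.02,-0.8,0,0,0,0,255]]]' 40| tail -1
python3 -m handwheel '[[[0.01,-0.4,0,0,0,0,255],[0.02,-0.82,0,0,0,0,255],[0.02,-0.82,0,0,0,0,255],[0.02,-0.82,0,0,0,0,255]]]' 40
python3 -c "
from h import *
to(*dos(-125,0),71,DY)
im,cal=grab('wrist'); cv2.imwrite('pics/w14.png',im); H,S,V=hsv(im)
c=max(blobs((H>104)&(H<130)&(S>120)&(V>50),800),key=lambda b:b[1])[2]
front=np.array([(x,c[c[:,0]==x][:,1].min()) for x in range(c[:,0].min()+15,c[:,0].max()-15,5)])
z=pose()[2,3]-.0062+.003
P=ray(cal,front,z)[:,:2]*1000-D; a=np.radians(DY); ex=np.array([np.cos(a),np.sin(a)]); ey=np.array([-ex[1],ex[0]])
L=np.c_[P@ex,P@ey]; k=np.polyfit(L[:,1],L[:,0],1); print('edge doser x',np.polyval(k,0),'slope deg',-np.degrees(np.arctan(k[0])))
E=ray(cal,[c[c[:,0].argmin()],c[c[:,0].argmax()]],z)[:,:2]*1000-D; print('ends',E@ex,E@ey,c[c[:,0].argmin()],c[c[:,0].argmax()])
"
```

```text
gripper_force: 40.0
gripper_force: 40.0
gripper_force: 40.0
gripper_force: 40.0
gripper_force: 40.0
t: 58.88
eef_pos: [0.451, 0.0521, 0.0696]
ee_rot: [3.141, 0.001, -0.111]
force: [0.9, -0.5, -1.5]
width: 0.0432
gripper_force: 40.0
shift [ 0.032 -0.014 -0.017] turn [ 0.001  0.002 -0.003] shift in goal axes [ 0.032 -0.014 -0.017]
edge doser x -47.76339369048168 slope deg -0.2552151175302663
ends [-47.9445645  -50.47550868] [ 84.98576335 -87.02489699] [ 86 117] [548 123]
```

View pics/w14.png

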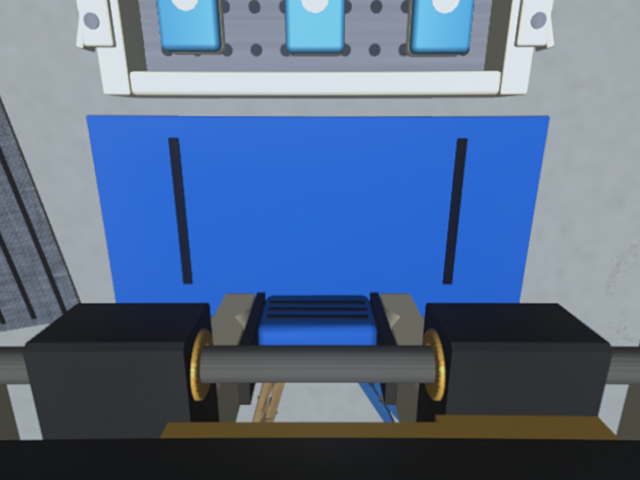

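The cover's blade is square to the doser and lies just in front of the mouth: ends at columns 86 and 548, wall ends at 100 and 530. I'll advance about 18 mm and set the front edge down.

```bash
python3 -m handwheel '[[[0.1,-0.014,0,0,0,-0.009,255],[0.22,-0.014,0,0,0,-0.009,255],[0.22,-0.014,0.2,0,0,-0.009,255],[0.22,-0.014,0.3,0,0,-0.009,255],[0.22,-0.014,0.33,0,0,-0.009,255]]]' 40 |egrep 'pos|force:|rot'
python3 -m handwheel '[[[0,0,0.01,0,0,0,255],[0,0,0.02,0,0,0,255],[0,0,0.02,0,0,0,255]]]' 40 |egrep 'pos|force:|rot'
python3 -c "
from h import *
to(*dos(-50.8,0),40.5,DY)"
```

```text
eef_pos: [0.4689, 0.0521, 0.043]
ee_rot: [3.141, 0.001, -0.106]
force: [-0.4, 0.4, -0.9]
gripper_force: 40.0
eef_pos: [0.4692, 0.0526, 0.0422]
ee_rot: [-3.141, -0.0, -0.106]
force: [0.7, 0.3, -1.2]
gripper_force: 40.0
shift [0.734 0.019 0.021] turn [-0.001 -0.001  0.007] shift in goal axes [0.734 0.017 0.021]
```

```bash
python3 -m handwheel '[[[0,0.015,0.012,0,0,0.004,255],[0.05,0.016,0.012,0,0,0.004,255],[0.1,0.016,0.012,0,0,0.004,255],[0.15,0.016,0.012,0,0,0.004,255],[0.15,0.016,0.012,0,0,0.004,255]]]' 40 |egrep 'pos|force:|rot'
python3 -c "
from h import *
to(*dos(-50.8,0),40.5,DY)"
```

```text
eef_pos: [0.4812, 0.0499, 0.0409]
ee_rot: [3.142, -0.0, -0.108]
force: [-0.3, -1.5, -1.8]
gripper_force: 40.0
shift [0.581 0.    0.005] turn [ 0.    -0.     0.002] shift in goal axes [ 0.581 -0.     0.005]
```

```bash
python3 -m handwheel '[[[0.05,0,0,0,0,0,255],[0.1,0,0,0,0,0,255],[0.15,0,0,0,0,0,255],[0.2,0,0,0,0,0,255],[0.25,0,0,0,0,0,255]]]' 40 |egrep 'pos|force:|rot'
python3 -m handwheel '[[[0.05,0,0,0,0,0,255],[0.1,0,0,0,0,0,255],[0.15,0,0,0,0,0,255],[0.2,0,0,0,0,0,255],[0.25,0,0,0,0,0,255]]]' 40 |egrep 'pos|force:|rot'
python3 -c "
from h import *
to(*dos(-50.8,0),40.5,DY)"
```

```text
eef_pos: [0.5009, 0.0477, 0.0409]
ee_rot: [3.142, 0.0, -0.108]
force: [-0.0, 0.0, -1.0]
gripper_force: 40.0
eef_pos: [0.5208, 0.0456, 0.041]
ee_rot: [3.142, 0.0, -0.108]
force: [-0.0, -0.6, -0.9]
gripper_force: 40.0
shift [0.083 0.    0.006] turn [0.    0.    0.003] shift in goal axes [0.083 0.    0.006]
```

Sliding freely, with 6–7 mm left. I'll continue slowly until it meets the stop.

```bash
python3 -m handwheel '[[[0.02,0,0,0,0,0,255],[0.04,0,0,0,0,0,255],[0.06,0,0,0,0,0,255],[0.06,0,0,0,0,0,255]]]' 40 |egrep 'pos|force:'
python3 -m handwheel '[[[0.01,0,0,0,0,0,255],[0.02,0,0,0,0,0,255],[0.02,0,0,0,0,0,255]]]' 40 |egrep 'pos|force:'
python3 -m handwheel '[[[0.01,0,0,0,0,0,255],[0.01,0,0,0,0,0,255]]]' 40 |egrep 'pos|force:'
```

```text
eef_pos: [0.5254, 0.0451, 0.041]
force: [0.4, 0.4, -0.3]
gripper_force: 40.0
eef_pos: [0.527, 0.0449, 0.041]
force: [-0.6, 0.2, -1.7]
gripper_force: 40.0
eef_pos: [0.5274, 0.0448, 0.0409]
force: [-1.4, -0.0, 0.7]
gripper_force: 40.0
```

```bash
python3 -m handwheel '[[[0.01,0,0,0,0,0,255],[0.01,0,0,0,0,0,255]]]' 40 |egrep 'pos|force:'
python3 -m handwheel '[[[0.01,0,0,0,0,0,255],[0.01,0,0,0,0,0,255]]]' 40 |egrep 'pos|force:'
python3 -m handwheel '[[[0.01,0,0,0,0,0,255],[0.01,0,0,0,0,0,255]]]' 40 |egrep 'pos|force:'
```

```text
eef_pos: [0.5275, 0.0447, 0.0407]
force: [-5.4, 2.1, 0.9]
gripper_force: 40.0
eef_pos: [0.5274, 0.0446, 0.0405]
force: [-8.4, 4.9, 3.1]
gripper_force: 40.0
eef_pos: [0.5274, 0.0445, 0.0404]
force: [-11.6, 6.6, 4.6]
gripper_force: 40.0
```

The cover stops at doser x = -50.8 for the TCP, which is the predicted home position. I'll unload, release and inspect.

```bash
python3 -m handwheel '[[[-0.01,0,0,0,0,0,255],[-0.02,0,0,0,0,0,255],[-0.025,0,0,0,0,0,255],[-0.025,0,0,0,0,0,255]]]' 40 |egrep 'pos|force:'
python3 -m handwheel '[[[0,0,0,0,0,0,100],[0,0,0,0,0,0,70],[0,0,0,0,0,0,70],[0,0,0,0,0,0,70]]]' 40 |egrep 'pos|force:|wid'
python3 -m handwheel '[[[0,0,-0.2,0,0,0,70],[0,0,-0.5,0,0,0,70],[0,0,-1,0,0,0,0],[-0.3,0,-1,0,0,0,0],[-0.3,0,-1,0,0,0,0]]]' |egrep 'pos|force:|wid'
python3 -m handwheel '[[[-0.4,0,-0.5,0,0,0,0],[-0.8,0,-1,0,0,0,0],[-0.8,0,-1,0,0,0,0],[-0.8,0,-1,0,0,0,0]]]' |egrep 'pos|force:|wid'
cat > edge.py <<'E'
from h import *
import sys
im,cal=grab('wrist'); cv2.imwrite('pics/'+sys.argv[1],im); H,S,V=hsv(im)
c=max(blobs((H>104)&(H<130)&(S>120)&(V>50),800),key=lambda b:b[1])[2]
x0,x1=c[:,0].min(),c[:,0].max(); print(c.min(0),c.max(0))
a=np.radians(DY); ex=np.array([np.cos(a),np.sin(a)]); ey=np.array([-ex[1],ex[0]])
for n,f,lo,hi in(('front',np.min,.1,.9),('rear L',np.max,.04,.3),('rear R',np.max,.7,.96)):
    e=np.array([(x,f(c[c[:,0]==x][:,1])) for x in range(int(x0+lo*(x1-x0)),int(x0+hi*(x1-x0)),3)])
    P=ray(cal,e,.037)[:,:2]*1000-D; k=np.polyfit(P@ey,P@ex,1); print(n,'doser x at y=0',np.polyval(k,0).round(2),'yaw deg',-np.degrees(np.arctan(k[0])).round(2),'x range',(P@ex).min().round(1),(P@ex).max().round(1))
cv2.imwrite('pics/c_'+sys.argv[1],cv2.resize(im[:300,100:540],None,fx=1.8,fy=1.8))
E
python3 edge.py w15.png
```

```text
eef_pos: [0.5275, 0.0445, 0.0406]
force: [-4.9, -0.2, -0.8]
gripper_force: 40.0
eef_pos: [0.5285, 0.0448, 0.0411]
force: [0.3, 0.3, 0.8]
width: 0.0635
gripper_force: 0.0
eef_pos: [0.5033, 0.0474, 0.1216]
force: [-0.7, 0.7, -0.4]
width: 0.0856
gripper_force: 0.0
eef_pos: [0.4409, 0.0544, 0.2009]
force: [0.8, -0.2, -0.4]
width: 0.0878
gripper_force: 0.0
[199   0] [438 112]
front doser x at y=0 17.12 yaw deg -0.19 x range -19.9 18.5
rear L doser x at y=0 -53.86 yaw deg 0.2 x range -54.2 -54.0
rear R doser x at y=0 -55.25 yaw deg 0.69 x range -54.7 -54.0
```

```bash
python3 -c "
from h import *
print(pose()[:3,3]); topcheck('t5.png')"
```

```text
[0.4407279  0.05417301 0.20029173]
top [297. 244.] 2345 (array([570.6,  42.9]), 176.5, 84.4, 83.8)
top [303. 330.] 55 (array([364.5,  23.9]), 42.1, 9.3, 24.5)
```

View pics/c_w15.png

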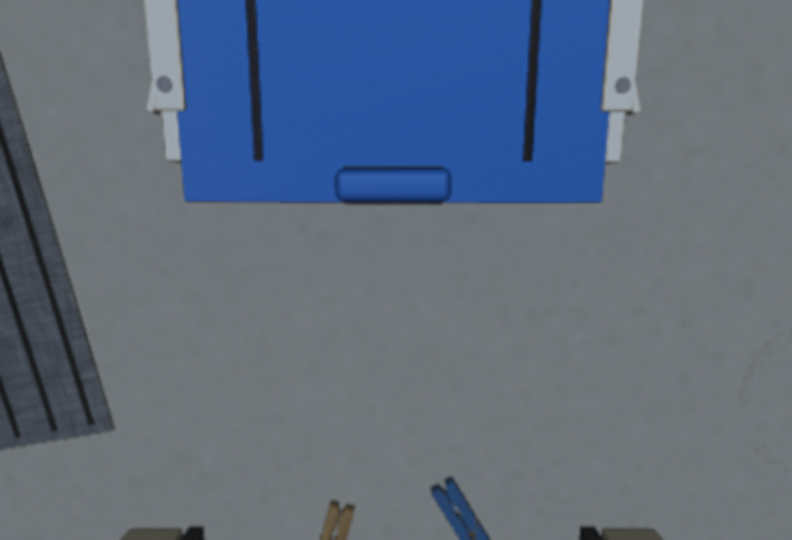

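The cover's rear edge is at crop row 202, parallel to the wall, at doser x = -54 (expected -55), so it looks home and square. That view took me to 15 pictures, one over the limit of 14, so the remaining checks are numeric only.

```bash
python3 -m handwheel '[[[0.5,0,-0.2,0,0,0,0],[1,0,-0.4,0,0,0,0],[1,0,-0.4,0,0,0,0],[1,0,-0.4,0,0,0,0]]]' |egrep 'pos|force:'
python3 edge.py w16.png
python3 - <<'E'
from h import *
im,cal=grab("top"); H,S,V=hsv(im)
for b in blobs((V>120)&(S<45),150):
    if 360<b[0][0]<490 and 170<b[0][1]<260: print("press foot",rect(cal,b[2],.013))
for b in blobs((V<45),100):
    if 360<b[0][0]<490 and 170<b[0][1]<260: print("rest",rect(cal,b[2],.003))
im0=cv2.imread("pics/top0.png"); d=cv2.absdiff(im,im0).max(2)
for b in blobs(d>45,40): print("changed",b[0].round(0),b[1])
E
```

```text
eef_pos: [0.5197, 0.0452, 0.2311]
force: [-0.3, -0.3, 0.8]
gripper_force: 0.0
[215 106] [418 213]
front doser x at y=0 28.89 yaw deg -0.03 x range 28.8 28.9
rear L doser x at y=0 -53.84 yaw deg -0.01 x range -53.8 -53.8
rear R doser x at y=0 -53.85 yaw deg -0.09 x range -54.0 -53.9
press foot (array([ 647.8, -264.3]), 149.8, 45.7, 74.4)
changed [142. 283.] 23330
changed [453. 221.] 43
changed [313. 231.] 102
changed [218. 241.] 195
changed [313. 260.] 1099
changed [114. 266.] 68
changed [216. 278.] 214
changed [174. 282.] 204
changed [121. 282.] 80
changed [425. 296.] 2562
changed [ 10. 328.] 48
changed [ 55. 471.] 298
changed [308. 478.] 50
```

```bash
python3 -c "
from h import *
print(arm.get_state()['t']); print(arm.job_done())"
```

```text
66.5
the job is handed in; nothing more can be done
None
```

I handed the job in at 66.5 s: all three tablets are pressed down on the level platen, the cover is fully home, and the press block is back on its rest after I re-seated it once when it was knocked; I viewed 15 pictures, one over the limit of 14.

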